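Stand squeeze bottles on the lazy susan's colour pads

ROBOT

A 6-joint arm with a two-finger parallel gripper is mounted at the origin on the work surface. World frame = base frame: x ahead of the robot, y to its left, z up, the work surface at z = 0. Lengths are in mm, angles in rad, forces in N, time in s.
With the tool pointing down it reaches from about 350 to 975 mm from the base axis. Payload 7.1 kg.
Tool frame: the origin (TCP) lies on the mounting face of the last link; the fingertips stand 182 mm ahead of it and the grasp point (between the pads) lies 163 mm ahead of it (ctrl.tip_reach is the distance from the TCP to the fingertips, in mm); z points along the fingers, y is the direction in which the jaws open and shut (so a half turn about z gives the same grasp; the last joint's range is limited). The gripper opens to 88 mm and grips with 3 to 60 N. Pads are 20 mm wide; open, the fingers measure 115 mm over their backs; the gripper's body (75 mm by 178 mm) begins 61 mm behind the grasp point.
Start: joints at [1.117, 0.423, 1.63, -0, 1.089, -0.019], TCP at [263.236, 566.845, 404.675] pointing down, gripper open.
Joint ranges: [-3, 3], [-0.9, 2.11], [0.09, 2.58], [-1.31, 4.45], [0.11, 2.69], [-2.54, 2.54]. Speed limits (rad/s): [2.39, 2.39, 3.01, 3.14, 3.14, 3.14].

INTERFACE

Orientations are given as a rotation vector (axis times angle).
In Python, from workcell import ctrl gives the robot as it stands.
- The arm moves only by the tool jog_arm, never from a script. Its argument "steps" is a list that holds one entry, the list of rows, each a list of 7 numbers: the shift along the tool's x, y, z in m, then the turn, a rotation vector about the tool's x, y, z in degrees, then the gripper's target within -1 to 1 (shut at 1, half-way at 0, fully open at -1). A call has 1 to 20 rows; each row shifts and turns the commanded pose from where the row before left it, along the tool's axes as they then stand; what a row does not reach is not made up. A row lasts 1/12 s, in which the tool goes at most 41.7 mm and 7.16 degrees, less where a joint would pass 70% of its speed; a pose out of reach is approached as far as the arm can. A call is refused whole if a number of a shift passes 0.0417 or a number of a turn 7.16, either way. A call with a gripper value outside its range is refused whole. The fingers move at their own pace and stop on an object; the grip force is fixed at half the most. Time passes only in rows, so rows that do not move let the fingers close. It gives the time, the measured TCP pose, the force and the opening at its end, in the units of the state.
- ctrl.get_obs(): the state, without advancing time (a new reading comes with each control period).
- ctrl.get_image(name): name is "scene" or "top"; returns the picture (384x512x3 uint8, red, green, blue); there is no depth.
- ctrl.camera_info(name): a dict with "fx", "fy", "cx", "cy" (pixels), "origin" and "attitude" of the camera in the world. Camera axes: x right, y down, z forward; pixel columns grow to the right and rows downward; lengths in mm; the calibration is good to about 2 mm. A picture is of the moment at which its call begins. camera_info takes no time and is no camera call.
- ctrl.close_job(): hands the job in, once; it reports no verdict.
Trained networks look in the newest picture that a camera, given by its name, has taken for a name from the list of things; names that differ only in an ending like _2 or _b are one class to them, and where a whole thing is asked for, a point or a joint stands for the part that bears it (a point fixed in the world has none). Each returns a list of dicts, best first, with "p" (0 to 1); they miss things now and then, are a little off and sometimes report something else, mostly with a low value. They report only what shows in the picture. A call takes as long as a camera call. They do not tell look-alikes from the thing itself.
- ctrl.look_for(thing, camera): "bbox" ([left, top, right, bottom] in pixels, round what is visible of it).
- ctrl.trace(thing, camera): "pixels" (384x512 bool, what is visible of it) and "bbox" ([left, top, right, bottom] in pixels, round what is visible of it).
- ctrl.landmark_of(thing, camera): "uv" ([column, row] in pixels: a listed point, or the origin of a listed thing).
The state is a dict: "t": time; "qpos": joint angles; "qvel": joint speeds; "joint_torque": joint torques, N m; "ee_pos": TCP position; "orientation": TCP orientation; "ft_force": force on the tool from outside, world axes, zero at the start; "moment": the same for the moment, N m; "width": finger opening in mm.
Only numpy, scipy, OpenCV 4.12 (cv2) and the standard library are available. Lean on these libraries where they do the work, as an engineer would, in place of code of your own. Each camera call takes 0.05 s, during which the arm holds its last target.

TASK

Take the red-banded and the yellow-banded squeeze bottles from the sloped rack and stand each upright on the free-turning lazy susan, base fully on the pad of its own colour. The disc's height differs each time: lower each bottle gently until it meets the disc and only then let go, without dropping it. Do not let the lazy susan turn (ten degrees at the very most at any time), leave the green bottle in the rack and disturb nothing else.

Things in the scene. Friction and masses are not known exactly. Their poses are not given: they have to be found in the camera images.
- bottle_red: Rigid squeeze bottle: white cylinder 50 mm diameter, 90 mm long from its base, then red shoulder, cap (35 mm diameter, to 112 mm) and nozzle (to 135 mm), red band. About 0.25 kg (varies), mass centre about 52 mm from the base. Origin: centre of the base; z axis runs to the nozzle. Starts in a rack lane, nozzle raised 25 degrees above level and pointing roughly away from the robot.
- bottle_yellow: The same bottle with yellow band, shoulder, cap and nozzle. Same frame and start.
- bottle_green: The same bottle with green band, shoulder, cap and nozzle. Same frame. It stays in the rack.
- rack: Fixed white rack 170 x 280 mm; origin: centre of its underside, x up the slope. 3 lanes 100 mm apart along y, bottles in any order, base centre 45 mm up. Each lane: V rests 14 mm thick, 14 and 80 mm from the bottle's base, 29 mm to each side, and a low stop behind the base. Bottles lift straight up; their sides are free to grasp 35 to 70 mm from the base. Rack and lazy susan may swap sides.
- turntable: Spindle of the lazy susan, steel, 68 mm diameter; origin on its vertical axis 20 mm above the counter. It carries the light wood disc, 300 mm diameter, 16 mm thick, level, on a height-adjustable stem: the disc's top lies 36 to 76 mm above the counter, set differently each time and not given; it must be seen or felt. The stem does not sink. Spindle and disc turn together very freely (0.02 N m).
- pad_red (a point): Point on the spindle body straight below the centre of the flush red pad (80 mm diameter, on the disc's top), 100 mm from the axis, always 20 mm above the counter, 16 to 56 mm below the pad; turns with the disc.
- pad_yellow (a point): The same for the yellow pad, opposite the red one, 100 mm from the axis.
- steel_bowl: Bystander: steel bowl, 140 mm across, 60 mm high, standing towards the far edge. Origin: centre of its underside.
- spice_jar: Bystander: amber jar with black cap, 60 mm across, 90 mm high, at one side. Origin: centre of its underside.
- mug: Bystander: white mug, 80 mm across, 90 mm high, at the other side. Origin: centre of its underside.
Not all that is in view belongs to the job. Leave any turquoise look-alike of the bottle_yellow alone. Leave any turquoise look-alike of the bottle_red alone.

How it is judged:
By the outcome, as a careful person would: the job done as asked, in the order asked, and still so for the second after the job is handed in, with the robot touching nothing.
It also fails if it takes over 70 s, if anything falls off the work surface, if the arm or the gripper's body presses on something with over 40 N, if the wrist force passes 120 N, or if a joint passes its speed limit or range.

## Working session

There is one attempt and no reset: what is moved stays moved. The work goes in short steps, Python scripts to look and compute and a tool call to move; the robot and the scene stay as the last step left them, time stands still between calls to the robot, and variables do not carry over. Pictures are saved under pics/ and viewed, and the job is handed in when it is done.

Besides the shell and the picture viewer there is one more tool, called after "Call:" in YAML: its name, and indented under it one key for each argument. jog_arm: Moves the arm, as the interface text tells. Its arguments: {"type":"object","properties":{"steps":{"type":"array"}},"required":["steps"]}

```bash
ls; mkdir -p pics; python3 - <<'E'
from workcell import ctrl
import cv2
o=ctrl.get_obs(); print(o)
for c in("scene","top"):
    im=ctrl.get_image(c); cv2.imwrite(f"pics/{c}0.png",im[:,:,::-1]); print(ctrl.camera_info(c))
E
```

```text
pics
{'t': 0.0, 'qpos': array([ 1.11699543e+00,  4.23795079e-01,  1.63066887e+00, -6.14071299e-06,
        1.08862992e+00, -1.90120832e-02]), 'qvel': array([-1.27008696e-04, -4.80901278e-04, -4.07963362e-04, -9.58096775e-04,
       -7.00829492e-04,  1.88290308e-05]), 'joint_torque': array([ 2.90414118e-05, -5.44624901e+01, -2.73665643e+01,  6.43306808e-02,
        2.28230946e-02, -1.49043403e-04]), 'ee_pos': array([263.12369856, 566.60610861, 403.93838047]), 'orientation': array([-6.77518594e-01, -3.06731020e+00,  2.29426021e-03]), 'ft_force': array([-0.27431785,  0.17469276,  0.19195532]), 'moment': array([ 0.05485288,  0.00442209, -0.01452682]), 'width': 87.79970853696524}
{'fx': 398.54985092259517, 'fy': 398.54985092259517, 'cx': 258.0956838298541, 'cy': 190.70739846123388, 'origin': array([1069.52074759,  934.74160325, 1015.87737252]), 'attitude': array([-0.75266215, -2.60784976,  1.13586861])}
{'fx': 353.61613660831165, 'fy': 353.61613660831165, 'cx': 254.04593681604626, 'cy': 195.42750854654054, 'origin': array([ 441.32233303,   66.22323685, 1169.97385906]), 'attitude': array([-2.16219659,  2.21918087, -0.07803366])}
```

View pics/scene0.png

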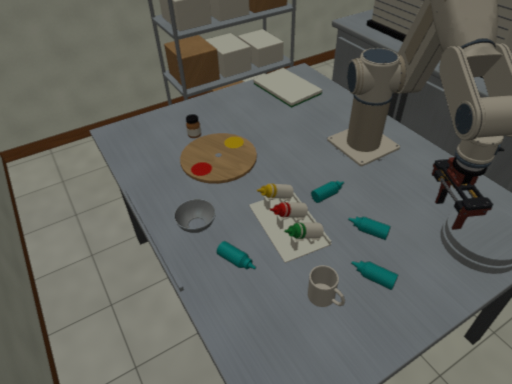

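View pics/top0.png

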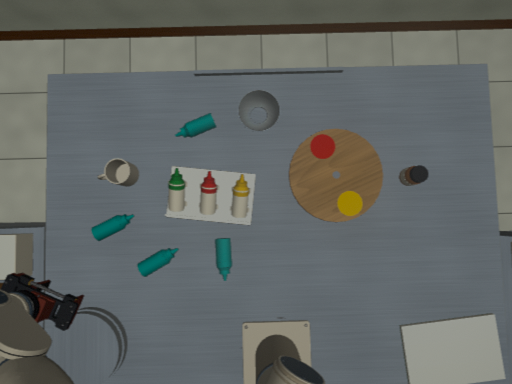

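```bash
cat > h.py <<'E'
import numpy as np, cv2
from scipy.spatial.transform import Rotation as R
from workcell import ctrl
def cam(c):
    i=ctrl.camera_info(c); K=np.array([[i['fx'],0,i['cx']],[0,i['fy'],i['cy']],[0,0,1]])
    return K,R.from_rotvec(i['attitude']).as_matrix(),np.array(i['origin'])
def ray(c,uv):
    K,A,o=cam(c); d=A@np.linalg.solve(K,[uv[0],uv[1],1]); return o,d/np.linalg.norm(d)
def proj(c,p):
    K,A,o=cam(c); q=(np.atleast_2d(p)-o)@A; return np.c_[q[:,0]/q[:,2]*K[0,0]+K[0,2],q[:,1]/q[:,2]*K[1,1]+K[1,2]]
def onz(c,uv,z):
    o,d=ray(c,uv); return o+d*(z-o[2])/d[2]
def tri(u1,u2):
    M=np.zeros((3,3));b=np.zeros(3)
    for c,u in(("scene",u1),("top",u2)):
        o,d=ray(c,u);P=np.eye(3)-np.outer(d,d);M+=P;b+=P@o
    x=np.linalg.solve(M,b); r=[np.linalg.norm((np.eye(3)-np.outer(d,d))@(x-o)) for o,d in (ray("scene",u1),ray("top",u2))]
    return x,r
E
python3 - <<'E'
from h import *
np.set_printoptions(precision=1,suppress=True)
for n in["bottle_red","bottle_yellow","bottle_green","rack","turntable","pad_red","pad_yellow"]:
    for c in("scene","top"):
        print(n,c,[(np.round(d['uv'],1),round(d['p'],2)) for d in ctrl.landmark_of(n,c)][:5])
# pads by colour in both
for n,lo in(("red",0),("yel",1)):
    u={}
    for c in("scene","top"):
        im=cv2.imread(f"pics/{c}0.png");h=cv2.cvtColor(im,cv2.COLOR_BGR2HSV)
        H,S,V=[h[...,k].astype(int) for k in range(3)]
        m=((H<8)|(H>172)) if n=="red" else ((H>20)&(H<32))
        m=(m&(S>180)&(V>90)).astype(np.uint8)
        k,l,st,ce=cv2.connectedComponentsWithStats(m)
        print(n,c,[(st[i].tolist(),ce[i].round(1)) for i in range(1,k) if st[i,4]>60])
E
```

```text
bottle_red scene [(array([220.6, 248.1]), 0.89), (array([395.6, 283.8]), 0.86), (array([303.8, 208.3]), 0.56)]
bottle_red top [(array([ 92.4, 233.8]), 0.87), (array([213.3, 123.1]), 0.8), (array([206.6, 208.9]), 0.66), (array([402.7, 176.1]), 0.52), (array([238.5, 212. ]), 0.15)]
bottle_yellow scene [(array([387.5, 231.5]), 0.94), (array([313.8, 194.8]), 0.81), (array([288.9, 194.3]), 0.77)]
bottle_yellow top [(array([139.2, 272.1]), 0.89), (array([237.6, 214.1]), 0.82), (array([225.5, 235.3]), 0.57), (array([257.5, 115.9]), 0.39)]
bottle_green scene [(array([318.5, 228.5]), 0.86)]
bottle_green top []
rack scene [(array([286.4, 226.5]), 0.58), (array([202.2, 176.4]), 0.49), (array([196.5, 131.4]), 0.21)]
rack top [(array([214.1, 192.2]), 0.55)]
turntable scene [(array([218.4, 162.3]), 0.69)]
turntable top [(array([334.7, 176.2]), 0.92)]
pad_red scene [(array([201.9, 174.2]), 0.56)]
pad_red top []
pad_yellow scene [(array([232.6, 150.9]), 0.58), (array([304.8, 211. ]), 0.44), (array([194.4, 225.1]), 0.36)]
pad_yellow top [(array([257.1, 118.1]), 0.27)]
red scene [([191, 162, 21, 14, 217], array([201.1, 168.6])), ([271, 203, 15, 11, 69], array([279.6, 207.6]))]
red top [([311, 135, 24, 24, 452], array([322.3, 146.3])), ([203, 172, 12, 15, 79], array([208.6, 181.7]))]
yel scene [([225, 137, 19, 11, 169], array([233.6, 142. ])), ([258, 185, 14, 10, 82], array([265.9, 189.5]))]
yel top [([235, 175, 13, 15, 99], array([241.1, 184.6])), ([337, 191, 26, 25, 498], array([349.4, 203. ]))]
```

```bash
python3 - <<'E'
from h import *
from scipy.optimize import least_squares
np.set_printoptions(precision=1,suppress=True)
P={("scene","r"):(201.1,168.6),("top","r"):(322.3,146.3),("scene","y"):(233.6,142.),("top","y"):(349.4,203.)}
def f(q):
    c=np.array(q[:3]);d=100*np.array([np.cos(q[3]),np.sin(q[3]),0]);r=[]
    for (cm,k),u in P.items(): r+=list((proj(cm,c+(d if k=='r' else -d))[0]-u))
    return r
s=least_squares(f,[500,-250,50,.4]);print(s.x,np.degrees(s.x[3]),s.fun)
print(tri(P["scene","r"],P["top","r"]),tri(P["scene","y"],P["top","y"]))
# bottles: base pts (z=45), order along rack -y: green,red,yellow
B={("scene",0):(303.8,208.3),("top",0):(206.6,208.9),("top",-1):(237.6,214.1),("scene",-1):(288.9,194.3),("scene",1):(318.5,228.5)}
def g(q):
    r=[];ex=np.array([np.cos(q[2]),np.sin(q[2]),0]);ey=np.array([-ex[1],ex[0],0])
    for (cm,k),u in B.items(): r+=list(proj(cm,np.array([q[0],q[1],45])+100*k*ey)[0]-u)
    for cm,u in(("scene",(286.4,226.5)),("top",(214.1,192.2))):pass
    return r
s=least_squares(g,[400,150,0]);print(s.x,np.degrees(s.x[2]),s.fun)
for c in("scene","top"):
    im=cv2.imread(f"pics/{c}0.png"); x,y=(240,170) if c=="scene" else (155,155)
    cv2.imwrite(f"pics/{c}_z.png",cv2.resize(im[y:y+95,x:x+115],None,fx=6,fy=6,interpolation=cv2.INTER_CUBIC))
E
```

```text
[ 574.1 -202.1   56.3    0.4] 23.26165739897936 [-0.  -0.  -0.1 -0.1  0.   0.1  0.1  0.1]
(array([ 665.7, -162.9,   55.9]), [np.float64(0.08408164702313348), np.float64(0.08408164702324396)]) (array([ 482.5, -241.1,   57. ]), [np.float64(0.012998261147683416), np.float64(0.012998261147832478)])
[468.4 210.4  -0.1] -5.69666025651644 [-1.   2.1  0.1  2.4  0.5 -0.5 -0.6 -2.1  0.3  1.9]
```

```bash
python3 - <<'E'
import cv2,numpy as np
a=cv2.imread("pics/scene_z.png");b=cv2.imread("pics/top_z.png")
cv2.imwrite("pics/z.png",cv2.resize(np.vstack([a,b]),None,fx=.52,fy=.52))
E
```

```text
(no output)
```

View pics/top_z.png

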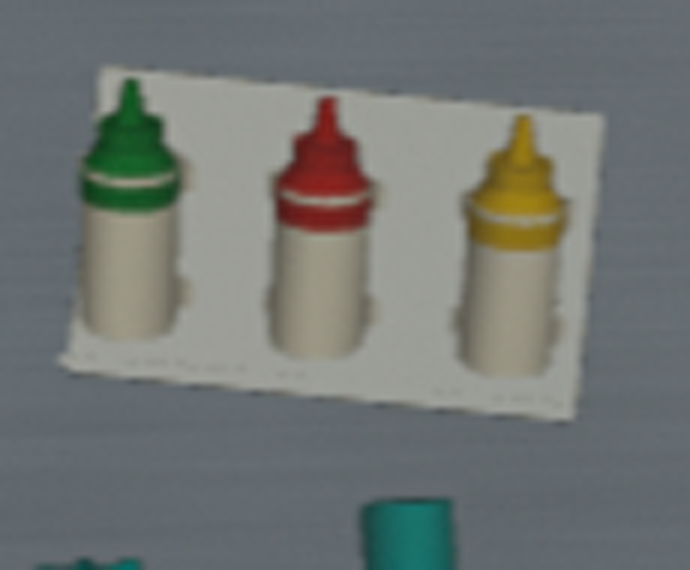

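View pics/scene_z.png

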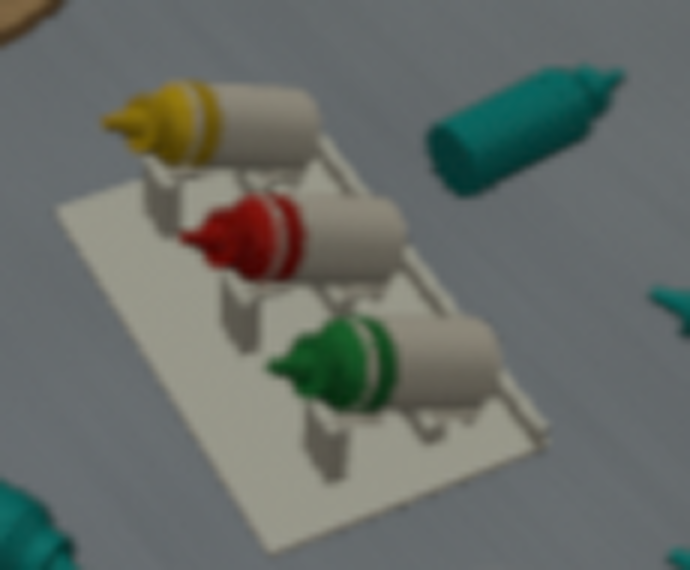

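```bash
python3 - <<'E'
from h import *
from scipy.optimize import least_squares
np.set_printoptions(precision=2,suppress=True)
z=lambda u,o:((u[0]+.5)/6-.5+o[0],(u[1]+.5)/6-.5+o[1])
T={}
for k,u in((1,(131,80)),(0,(328,98)),(-1,(525,117))):T["top",k]=z(u,(155,155))
for k,u in((1,(268,367)),(0,(181,237)),(-1,(103,121))):T["scene",k]=z(u,(240,170))
c25,s25=np.cos(np.radians(25)),np.sin(np.radians(25))
def pts(q,k,L):
    ex=np.array([np.cos(q[2]),np.sin(q[2]),0]);ey=np.array([-ex[1],ex[0],0])
    return np.array([q[0],q[1],45])+100*k*ey+L*(c25*ex+np.array([0,0,s25]))
def g(q): return np.concatenate([proj(cm,pts(q,k,134))[0]-u for (cm,k),u in T.items()])
s=least_squares(g,[468,210,0]);print(s.x,np.degrees(s.x[2]));print(s.fun.reshape(-1,2))
q=s.x
for k in(0,-1): print(k,tri(T["scene",k],T["top",k]),pts(q,k,134),pts(q,k,0),pts(q,k,52))
for c in("top","scene"):
    o=(155,155) if c=="top" else(240,170)
    im=cv2.imread(f"pics/{c}_z.png")
    ex=np.array([np.cos(q[2]),np.sin(q[2]),0]);ey=np.array([-ex[1],ex[0],0]);up=np.cross(c25*ex+np.array([0,0,s25]),ey)
    for k in(1,0,-1):
      for L,r in((0,25),(90,25),(112,17.5)):
        th=np.linspace(0,2*np.pi,60);p=pts(q,k,L)+r*(np.cos(th)[:,None]*ey+np.sin(th)[:,None]*up)
        u=(proj(c,p)-o+.5)*6-.5
        cv2.polylines(im,[u.astype(int)],True,(255,0,255),1)
    cv2.imwrite(f"pics/{c}_fit.png",im)
a=cv2.imread("pics/top_fit.png");b=cv2.imread("pics/scene_fit.png")
E
```

```text
[468.47 207.44  -0.12] -6.960354248418885
[[0.3  0.  ]
 [0.21 0.14]
 [0.12 0.1 ]
 [0.07 0.18]
 [0.06 0.39]
 [0.   0.41]]
0 (array([589.27, 193.01, 103.8 ]), [np.float64(0.14656847871150672), np.float64(0.14656847871132028)]) [589.02 192.72 101.63] [468.47 207.44  45.  ] [515.25 201.73  66.98]
-1 (array([576.98,  93.75, 103.79]), [np.float64(0.04189070136946895), np.float64(0.04189070136949277)]) [576.9   93.46 101.63] [456.35 108.17  45.  ] [503.13 102.46  66.98]
```

View pics/top_fit.png

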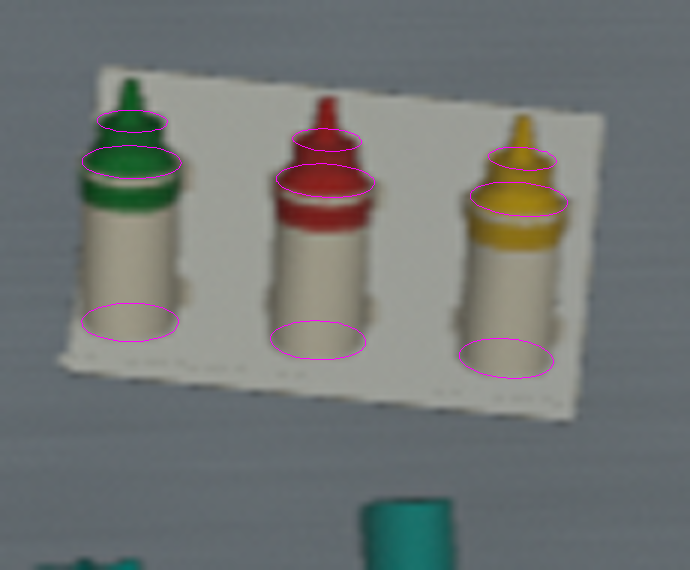

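View pics/scene_fit.png

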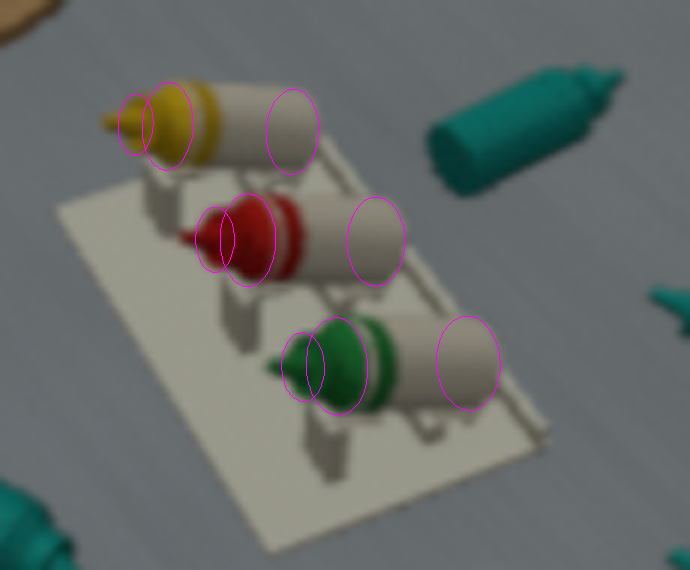

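```bash
cat >> h.py <<'E'
from scipy.linalg import expm,logm
UP=np.array([0,0,1.])
def Rt(psi,pit): # psi heading deg, pit = tool z elevation angle: -90 down, -35 = 35 below level, -100 = tilted back
    p,e=np.radians([psi,pit]);h=np.array([np.cos(p),np.sin(p),0]);l=np.array([-h[1],h[0],0])
    z=np.cos(e)*h+np.sin(e)*UP;return np.c_[np.cross(l,z),l,z]
def pose(G,psi,pit,reach=163):
    M=np.eye(4);M[:3,:3]=Rt(psi,pit);M[:3,3]=np.array(G)-reach*M[:3,2];return M
def cur():
    o=ctrl.get_obs();M=np.eye(4);M[:3,:3]=R.from_rotvec(o['orientation']).as_matrix();M[:3,3]=o['ee_pos'];return M
def plan(T,N,S=None):
    S=cur() if S is None else S
    D=np.linalg.solve(S,T);L=np.real(logm(D))/N;E=expm(L)
    v=E[:3,3]/1000;w=np.degrees(R.from_matrix(E[:3,:3]).as_rotvec())
    print("row",np.round(v,4).tolist(),np.round(w,2).tolist())
    P=S.copy();zs=[]
    for i in range(N):
        P=P@E;zs.append(P[:3,3].round(0).tolist())
    print("path",zs[::max(1,N//4)],zs[-1])
def st():
    o=ctrl.get_obs();M=cur();print('t',round(o['t'],2),'tcp',M[:3,3].round(1),'grasp',(M[:3,3]+163*M[:3,2]).round(1),'F',o['ft_force'].round(1),'w',round(o['width'],1),'q',o['qpos'].round(3))
E
python3 - <<'E'
from h import *
G=np.array([515.2,201.7,67]);plan(pose(G+[0,0,100],-7,-100),20)
E
```

```text
row [-0.019, -0.0137, 0.0024] [0.08, 0.5, -0.89]
path [[275.0, 546.0, 402.0], [336.0, 447.0, 388.0], [405.0, 353.0, 370.0], [479.0, 264.0, 348.0]] [543.0, 198.0, 328.0]
```

Call:
jog_arm:
  steps:
    - [[-0.019, -0.0137, 0.0024, 0.08, 0.5, -0.89, -1], [-0.019, -0.0137, 0.0024, 0.08, 0.5, -0.89, -1], [-0.019, -0.0137, 0.0024, 0.08, 0.5, -0.89, -1], [-0.019, -0.0137, 0.0024, 0.08, 0.5, -0.89, -1], [-0.019, -0.0137, 0.0024, 0.08, 0.5, -0.89, -1], [-0.019, -0.0137, 0.0024, 0.08, 0.5, -0.89, -1], [-0.019, -0.0137, 0.0024, 0.08, 0.5, -0.89, -1], [-0.019, -0.0137, 0.0024, 0.08, 0.5, -0.89, -1], [-0.019, -0.0137, 0.0024, 0.08, 0.5, -0.89, -1], [-0.019, -0.0137, 0.0024, 0.08, 0.5, -0.89, -1], [-0.019, -0.0137, 0.0024, 0.08, 0.5, -0.89, -1], [-0.019, -0.0137, 0.0024, 0.08, 0.5, -0.89, -1], [-0.019, -0.0137, 0.0024, 0.08, 0.5, -0.89, -1], [-0.019, -0.0137, 0.0024, 0.08, 0.5, -0.89, -1], [-0.019, -0.0137, 0.0024, 0.08, 0.5, -0.89, -1], [-0.019, -0.0137, 0.0024, 0.08, 0.5, -0.89, -1], [-0.019, -0.0137, 0.0024, 0.08, 0.5, -0.89, -1], [-0.019, -0.0137, 0.0024, 0.08, 0.5, -0.89, -1], [-0.019, -0.0137, 0.0024, 0.08, 0.5, -0.89, -1], [-0.019, -0.0137, 0.0024, 0.08, 0.5, -0.89, -1]]

```text
t: 2.47
ee_pos: [544.1, 198.0, 326.4]
orientation: [-0.182, -2.96, -0.016]
ft_force: [0.6, 0.3, -0.4]
width: 87.8
```

```bash
python3 - <<'E'
from h import *
st();G=np.array([515.2,201.7,67]);plan(pose(G+[0,0,100],-7,-100),1)
E
```

```text
t 2.47 tcp [544.1 198.  326.4] grasp [515.7 201.5 165.9] F [ 0.6  0.3 -0.4] w 87.8 q [ 0.312  0.486  1.744  0.084  1.073 -1.182]
row [0.001, 0.0001, -0.0009] [-0.01, -0.09, -0.03]
path [[543.0, 198.0, 328.0]] [543.0, 198.0, 328.0]
```

```bash
python3 - <<'E'
from h import *
G=np.array([515.2,201.7,67]);plan(pose(G,-7,-100),8)
E
```

```text
row [-0.0021, 0.0, 0.0122] [-0.0, -0.01, -0.0]
path [[544.0, 198.0, 314.0], [544.0, 198.0, 289.0], [544.0, 198.0, 265.0], [543.0, 198.0, 240.0]] [543.0, 198.0, 228.0]
```

Call:
jog_arm:
  steps:
    - [[-0.0021, 0, 0.0122, 0, 0, 0, -1], [-0.0021, 0, 0.0122, 0, 0, 0, -1], [-0.0021, 0, 0.0122, 0, 0, 0, -1], [-0.0021, 0, 0.0122, 0, 0, 0, -1], [-0.0021, 0, 0.0122, 0, 0, 0, -1], [-0.0021, 0, 0.0122, 0, 0, 0, -1], [-0.0021, 0, 0.0122, 0, 0, 0, -1], [-0.0021, 0, 0.0122, 0, 0, 0, -1], [0, 0, 0, 0, 0, 0, -1], [0, 0, 0, 0, 0, 0, -1]]

```text
t: 3.3
ee_pos: [542.4, 199.0, 226.6]
orientation: [-0.183, -2.959, -0.014]
ft_force: [0.4, 0.2, 0.3]
width: 87.7
```

```bash
python3 - <<'E'
from h import *
st();G=np.array([515.2,201.7,67]);plan(pose(G,-7,-100),1)
for c in("scene","top"):
    im=ctrl.get_image(c)[:,:,::-1]; x,y=(240,110) if c=="scene" else (155,130)
    cv2.imwrite(f"pics/{c}_g1.png",cv2.resize(im[y:y+130,x:x+150],None,fx=4,fy=4,interpolation=cv2.INTER_CUBIC))
E
```

```text
t 3.3 tcp [542.4 199.  226.6] grasp [513.8 202.3  66.1] F [0.4 0.2 0.3] w 87.7 q [ 0.315  0.634  1.781  0.095  0.891 -1.199]
row [-0.0008, -0.0006, -0.0011] [-0.06, -0.18, -0.07]
path [[543.0, 198.0, 228.0]] [543.0, 198.0, 228.0]
```

View pics/scene_g1.png

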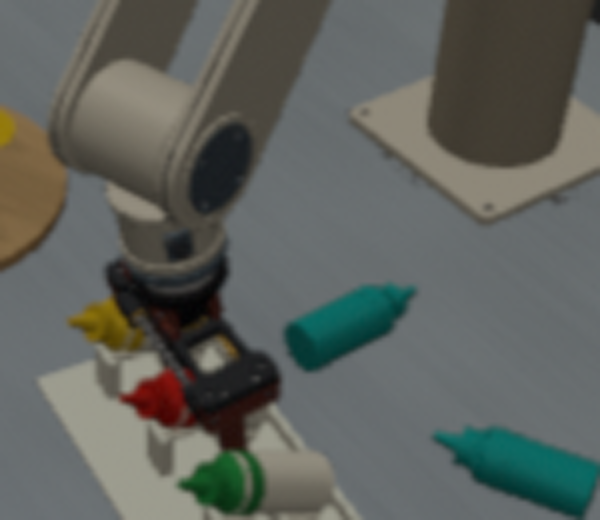

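View pics/top_g1.png

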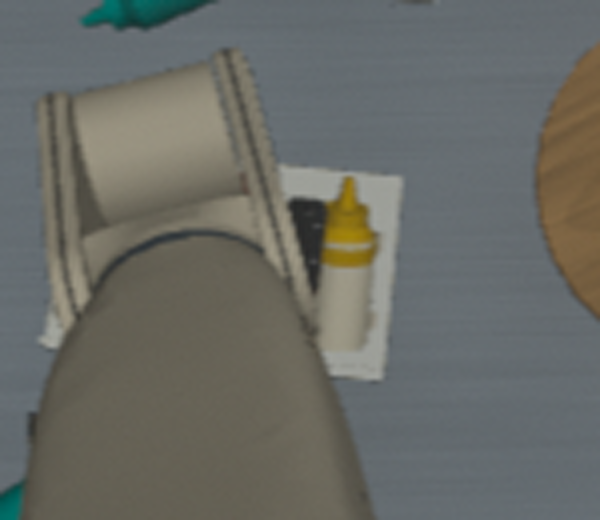

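Call:
jog_arm:
  steps:
    - [[0, 0, 0, 0, 0, 0, 1], [0, 0, 0, 0, 0, 0, 1], [0, 0, 0, 0, 0, 0, 1], [0, 0, 0, 0, 0, 0, 1], [0, 0, 0, 0, 0, 0, 1], [0, 0, 0, 0, 0, 0, 1], [0, 0, 0, 0, 0, 0, 1], [0, 0, 0, 0, 0, 0, 1], [0, 0, 0, 0, 0, 0, 1], [0, 0, 0, 0, 0, 0, 1]]

```text
t: 4.23
ee_pos: [542.8, 199.1, 227.6]
orientation: [-0.183, -2.96, -0.016]
ft_force: [-0.4, 2.5, 2.2]
width: 49.4
```

```bash
python3 - <<'E'
from h import *
st()
M=cur();print(Rt(-7,-100).round(3));print(M.round(3))
E
```

```text
t 4.23 tcp [542.8 199.1 227.6] grasp [514.5 202.6  67.2] F [-0.4  2.5  2.2] w 49.4 q [ 0.315  0.632  1.78   0.095  0.891 -1.199]
[[-0.977  0.122 -0.172]
 [ 0.12   0.993  0.021]
 [ 0.174  0.    -0.985]]
[[-9.77000e-01  1.23000e-01 -1.74000e-01  5.42766e+02]
 [ 1.21000e-01  9.92000e-01  2.10000e-02  1.99148e+02]
 [ 1.75000e-01 -0.00000e+00 -9.85000e-01  2.27647e+02]
 [ 0.00000e+00  0.00000e+00  0.00000e+00  1.00000e+00]]
```

Call:
jog_arm:
  steps:
    - [[0.001, 0, -0.006, 0, 0, 0, 1], [0.0021, 0, -0.0122, 0, 0, 0, 1], [0.0021, 0, -0.0122, 0, 0, 0, 1], [0.0021, 0, -0.0122, 0, 0, 0, 1], [0.0021, 0, -0.0122, 0, 0, 0, 1], [0.0021, 0, -0.0122, 0, 0, 0, 1], [0.0021, 0, -0.0122, 0, 0, 0, 1], [0.0021, 0, -0.0122, 0, 0, 0, 1], [0.0021, 0, -0.0122, 0, 0, 0, 1], [0.0021, 0, -0.0122, 0, 0, 0, 1], [0.0021, 0, -0.0122, 0, 0, 0, 1], [0.001, 0, -0.006, 0, 0, 0, 1], [0, 0, 0, 0, 0, 0, 1]]

```text
t: 5.32
ee_pos: [544.0, 199.1, 365.3]
orientation: [-0.183, -2.963, -0.017]
ft_force: [0.2, -0.7, -3.0]
width: 49.5
```

```bash
python3 - <<'E'
from h import *
st()
for c in("scene",):
    im=ctrl.get_image(c)[:,:,::-1]; x,y=(200,90)
    cv2.imwrite(f"pics/{c}_l1.png",cv2.resize(im[y:y+150,x:x+180],None,fx=4,fy=4,interpolation=cv2.INTER_CUBIC))
from scipy.optimize import least_squares
D=[([0.424,1.631,1.0886],625,404.),([.486,1.744,1.073],579,326.4),([.634,1.781,.891],577.8,226.6)]
o=ctrl.get_obs();D.append((o['qpos'][[1,2,4]],np.hypot(*o['ee_pos'][:2]),o['ee_pos'][2]))
def fk(p,q):
    a,h,L2,L3,d6=p;s=q[0]+q[1];u=s+q[2]
    return np.array([a+L2*np.sin(q[0])+L3*np.sin(s)+d6*np.sin(u),h+L2*np.cos(q[0])+L3*np.cos(s)+d6*np.cos(u)])
s=least_squares(lambda p:np.concatenate([fk(p,q)-[r,z] for q,r,z in D]+[(np.array(p)-[0,300,450,450,100])*.003]),[0,300,450,450,100]);print(s.x,s.fun)
E
```

```text
t 5.32 tcp [544.  199.1 365.3] grasp [516.1 202.7 204.7] F [ 0.2 -0.7 -3. ] w 49.5 q [ 0.314  0.435  1.72   0.081  1.145 -1.173]
[ 23.5487572  373.66519937 461.41713208 465.53247871 172.8311345 ] [ 0.05085635  0.68623286  0.29234962 -0.46348895  0.05819612  0.35331178
 -0.40161406 -0.57671868  0.07064627  0.2209956   0.0342514   0.04659744
  0.2184934 ]
```

View pics/scene_l1.png

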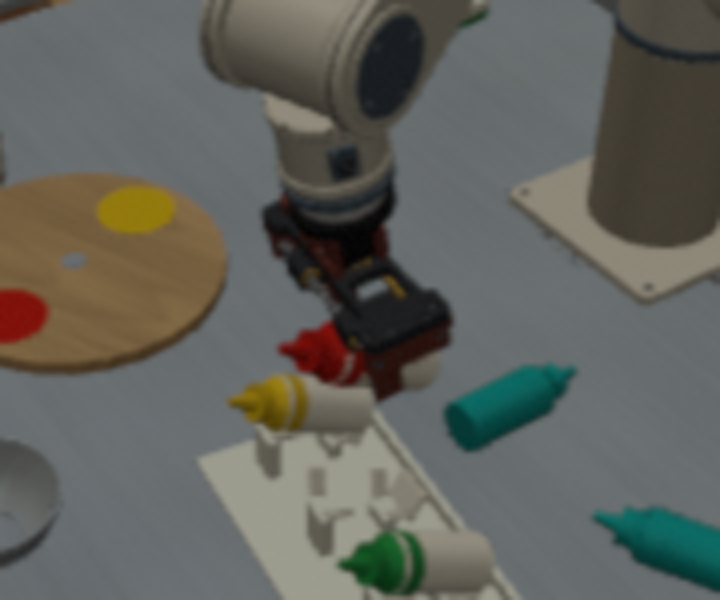

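```bash
cat > k.py <<'E'
from h import *
from scipy.optimize import least_squares
PR=np.array([23.5,373.7,461.4,465.5,172.8])
LO=np.array([-3,-.9,.09,-1.31,.11,-2.54]);HI=np.array([3,2.11,2.58,4.45,2.69,2.54])
def fk(q,p=PR):
    rz=lambda a:R.from_euler('z',a).as_matrix();ry=lambda a:R.from_euler('y',a).as_matrix()
    A=rz(q[0]);B=A@ry(q[1]);C=A@ry(q[1]+q[2]);E=C@rz(q[3])@ry(q[4])@rz(q[5]+np.pi/2)
    t=A@[p[0],0,p[1]]+p[2]*B[:,2]+p[3]*C[:,2]+p[4]*E[:,2]
    M=np.eye(4);M[:3,:3]=E;M[:3,3]=t;return M
def ik(T,q0):
    def f(q):
        M=fk(q);return np.r_[(M[:3,3]-T[:3,3])/100,R.from_matrix(T[:3,:3].T@M[:3,:3]).as_rotvec()]
    s=least_squares(f,np.clip(q0,LO+1e-3,HI-1e-3),bounds=(LO,HI));return s.x,np.abs(s.fun).max()
E
python3 - <<'E'
from k import *
np.set_printoptions(precision=2,suppress=True)
M=cur();q=ctrl.get_obs()['qpos'];F=fk(q);print(F[:3,3]-M[:3,3],np.degrees(R.from_matrix(F[:3,:3].T@M[:3,:3]).as_rotvec()))
for nm,G in(("red",[665.7,-162.9,110]),("yel",[482.5,-241.1,110])):
  for pit in(-35,-45):
    for psi in range(-180,180,20):
      best=None
      for s in range(12):
        rng=np.random.default_rng(s);x,e=ik(pose(G,psi,pit),LO+(HI-LO)*rng.random(6)) if s else ik(pose(G,psi,pit),q)
        m=np.minimum(x-LO,HI-x).min()
        if e<1e-3 and (best is None or m>best[0]):best=(m,x)
      if best:print(nm,pit,psi,best[0].round(2),best[1])
E
```

```text
[ 2.84 -8.09 -0.08] [-0.  0. -0.]
red -35 -160 0.34 [-0.07  1.44  0.43 -0.42  2.15  1.08]
red -35 -140 0.7 [ 0.02  1.26  0.79 -0.57  1.88  0.94]
red -35 -120 0.58 [ 0.09  1.1   1.12 -0.73  1.6   0.86]
red -35 -100 0.38 [ 0.15  0.96  1.42 -0.93  1.33  0.83]
red -35 -80 0.12 [ 0.17  0.83  1.71 -1.19  1.08  0.87]
red -35 -40 0.36 [0.03 0.65 2.16 4.09 0.73 1.24]
red -35 -20 0.32 [-0.17  0.61  2.26  3.37  0.7   1.5 ]
red -35 0 0.35 [-0.4   0.62  2.23  2.63  0.7   1.74]
red -35 20 0.49 [-0.56  0.67  2.09  1.95  0.77  2.  ]
red -35 40 0.34 [-0.64  0.76  1.87  1.43  0.94  2.2 ]
red -35 60 0.25 [-0.65  0.87  1.61  1.08  1.17  2.29]
red -35 80 0.24 [-0.61  1.01  1.31  0.85  1.43  2.3 ]
red -35 100 0.28 [-0.55  1.16  0.99  0.67  1.71  2.26]
red -35 120 0.38 [-0.46  1.32  0.66  0.52  1.98  2.16]
red -35 140 0.17 [-0.37  1.52  0.26  0.35  2.27  2.  ]
red -45 -180 0.44 [-0.18  1.33  0.53 -0.14  2.05  1.38]
red -45 -160 0.62 [-0.09  1.25  0.71 -0.33  1.91  1.14]
red -45 -140 0.83 [-0.01  1.13  0.95 -0.48  1.7   0.96]
red -45 -120 0.67 [ 0.05  1.    1.21 -0.64  1.46  0.83]
red -45 -100 0.49 [ 0.1   
[... 1793 characters left out ...]
100 0.31 [-0.01  0.62  2.   -1.    0.98  0.93]
yel -45 -60 0.03 [-0.1   0.44  2.38  4.42  0.64  1.14]
yel -45 -40 0.08 [-0.29  0.4   2.5   3.69  0.57  1.39]
yel -45 -20 0.06 [-0.55  0.39  2.52  2.87  0.56  1.66]
yel -45 0 0.15 [-0.78  0.42  2.43  2.09  0.61  1.92]
yel -45 20 0.31 [-0.89  0.49  2.27  1.5   0.74  2.12]
yel -45 40 0.34 [-0.92  0.58  2.07  1.1   0.92  2.2 ]
yel -45 60 0.34 [-0.89  0.68  1.86  0.83  1.11  2.2 ]
yel -45 80 0.41 [-0.82  0.78  1.66  0.62  1.3   2.13]
yel -45 100 0.51 [-0.74  0.86  1.48  0.45  1.47  2.03]
yel -45 120 0.66 [-0.64  0.93  1.34  0.28  1.61  1.88]
yel -45 140 0.84 [-0.53  0.97  1.26  0.12  1.69  1.7 ]
yel -45 160 0.99 [-0.43  0.98  1.25 -0.06  1.7   1.51]
```

```bash
cat >> k.py <<'E'
def path(way,N):
    """way: list of (G,psi,pit); linear in params; returns per-row deltas, checks ik"""
    q=ctrl.get_obs()['qpos'];S=cur();W=[S]
    off=fk(q)[:3,3]-S[:3,3]
    rows=[]
    a=way[0]
    for b,n in zip(way[1:],N):
        for i in range(1,n+1):
            f=i/n;W.append(pose(np.array(a[0])*(1-f)+np.array(b[0])*f,a[1]*(1-f)+b[1]*f,a[2]*(1-f)+b[2]*f))
        a=b
    ql=[q]
    for A,B in zip(W[:-1],W[1:]):
        D=np.linalg.solve(A,B);rows.append(np.r_[D[:3,3]/1000,np.degrees(R.from_matrix(D[:3,:3]).as_rotvec())])
        x,e=ik(B,ql[-1]);
        if e>1e-2:print("IK fail",len(rows),e,x)
        ql.append(x)
    ql=np.array(ql);print("max dq/row",np.abs(np.diff(ql,axis=0)).max(0).round(3));print("margin",np.minimum(ql-LO,HI-ql).min(0).round(2));print("end",ql[-1].round(2))
    rows=np.array(rows);print("max",np.abs(rows).max(0).round(4))
    print("["+", ".join("["+", ".join([f"{v:.4f}" for v in r[:3]]+[f"{v:.2f}" for v in r[3:]])+", 1]" for r in rows)+"]")
    return rows
E
python3 - <<'E'
from k import *
np.set_printoptions(suppress=True)
path([([516,202.7,204.7],-7,-100),([590,0,250],-70,-100+20),([665.7,-162.9,230],-100,-35)],[16,16])
E
```

```text
max dq/row [0.021 0.044 0.043 0.06  0.047 0.075]
margin [2.69 1.2  0.76 0.41 0.88 1.37]
end [ 0.15  0.78  1.43 -0.9   1.44  0.7 ]
max [0.0102 0.0134 0.0085 1.5092 2.8122 3.9373]
[[-0.0021, -0.0134, -0.0049, -0.63, -1.26, 3.83, 1], [-0.0028, -0.0130, -0.0038, -0.56, -1.25, 3.90, 1], [-0.0037, -0.0123, -0.0038, -0.47, -1.25, 3.91, 1], [-0.0045, -0.0115, -0.0037, -0.39, -1.25, 3.92, 1], [-0.0053, -0.0106, -0.0036, -0.30, -1.25, 3.93, 1], [-0.0060, -0.0097, -0.0034, -0.21, -1.25, 3.93, 1], [-0.0067, -0.0088, -0.0032, -0.13, -1.25, 3.94, 1], [-0.0074, -0.0078, -0.0030, -0.04, -1.25, 3.94, 1], [-0.0080, -0.0068, -0.0028, 0.04, -1.25, 3.94, 1], [-0.0085, -0.0057, -0.0025, 0.13, -1.25, 3.94, 1], [-0.0089, -0.0047, -0.0022, 0.21, -1.25, 3.93, 1], [-0.0093, -0.0036, -0.0020, 0.30, -1.25, 3.93, 1], [-0.0097, -0.0024, -0.0016, 0.39, -1.25, 3.92, 1], [-0.0099, -0.0013, -0.0013, 0.47, -1.25, 3.91, 1], [-0.0101, -0.0001, -0.0010, 0.56, -1.25, 3.90, 1], [-0.0102, 0.0010, -0.0007, 0.64, -1.25, 3.88, 1], [-0.0028, 0.0021, 0.0034, 0.37, -2.81, 1.84, 1], [-0.0026, 0.0028, 0.0039, 0.46, -2.81, 1.82, 1], [-0.0024, 0.0034, 0.0044, 0.55, -2.81, 1.79, 1], [-0.0021, 0.0040, 0.0049, 0.64, -2.81, 1.76, 1], [-0.0018, 0.0046, 0.0053, 0.72, -2.81, 1.73, 1], [-0.0015, 0.0052, 0.0058, 0.81, -2.81, 1.69, 1], [-0.0011, 0.0058, 0.0062, 0.89, -2.81, 1.65, 1], [-0.0007, 0.0063, 0.0066, 0.97, -2.81, 1.61, 1], [-0.0003, 0.0069, 0.0069, 1.05, -2.81, 1.56, 1], [0.0002, 0.0075, 0.0073, 1.12, -2.81, 1.50, 1], [0.0006, 0.0080, 0.0076, 1.19, -2.81, 1.45, 1], [0.0011, 0.0085, 0.0078, 1.26, -2.81, 1.39, 1], [0.0016, 0.0090, 0.0080, 1.33, -2.81, 1.32, 1], [0.0021, 0.0095, 0.0082, 1.39, -2.81, 1.26, 1], [0.0026, 0.0100, 0.0084, 1.45, -2.81, 1.19, 1], [0.0032, 0.0105, 0.0085, 1.51, -2.81, 1.11, 1]]
```

```bash
cat >> k.py <<'E'
def segs(way,n):
    S=cur()
    for b in way[1:] if way[0] is None else way:
        T=pose(*b);plan(T,n,S);S=T
E
python3 - <<'E'
from k import *
segs([([553,101,228],-39,-90),([590,0,250],-70,-80),([628,-82,240],-85,-57.5),([665.7,-162.9,230],-100,-35)],8)
E
```

```text
row [-0.0052, -0.0112, -0.0038] [-0.35, -1.22, 3.98]
path [[548.0, 187.0, 367.0], [554.0, 163.0, 373.0], [556.0, 138.0, 380.0], [555.0, 113.0, 387.0]] [553.0, 101.0, 391.0]
row [-0.0097, -0.003, -0.0017] [0.34, -1.22, 3.87]
path [[559.0, 93.0, 393.0], [568.0, 75.0, 397.0], [575.0, 56.0, 402.0], [579.0, 36.0, 407.0]] [580.0, 27.0, 411.0]
row [-0.0022, 0.0043, 0.0052] [0.68, -2.8, 1.76]
path [[585.0, 25.0, 406.0], [596.0, 21.0, 397.0], [606.0, 16.0, 388.0], [616.0, 9.0, 381.0]] [620.0, 5.0, 377.0]
row [0.0013, 0.0088, 0.0079] [1.3, -2.8, 1.36]
path [[629.0, 3.0, 370.0], [647.0, -4.0, 356.0], [664.0, -13.0, 342.0], [681.0, -25.0, 329.0]] [689.0, -31.0, 323.0]
```

Call:
jog_arm:
  steps:
    - [[-0.0052, -0.0112, -0.0038, -0.35, -1.22, 3.98, 1], [-0.0052, -0.0112, -0.0038, -0.35, -1.22, 3.98, 1], [-0.0052, -0.0112, -0.0038, -0.35, -1.22, 3.98, 1], [-0.0052, -0.0112, -0.0038, -0.35, -1.22, 3.98, 1], [-0.0052, -0.0112, -0.0038, -0.35, -1.22, 3.98, 1], [-0.0052, -0.0112, -0.0038, -0.35, -1.22, 3.98, 1], [-0.0052, -0.0112, -0.0038, -0.35, -1.22, 3.98, 1], [-0.0052, -0.0112, -0.0038, -0.35, -1.22, 3.98, 1], [-0.0097, -0.003, -0.0017, 0.34, -1.22, 3.87, 1], [-0.0097, -0.003, -0.0017, 0.34, -1.22, 3.87, 1], [-0.0097, -0.003, -0.0017, 0.34, -1.22, 3.87, 1], [-0.0097, -0.003, -0.0017, 0.34, -1.22, 3.87, 1], [-0.0097, -0.003, -0.0017, 0.34, -1.22, 3.87, 1], [-0.0097, -0.003, -0.0017, 0.34, -1.22, 3.87, 1], [-0.0097, -0.003, -0.0017, 0.34, -1.22, 3.87, 1], [-0.0097, -0.003, -0.0017, 0.34, -1.22, 3.87, 1]]

```text
t: 6.7
ee_pos: [579.9, 26.5, 408.8]
orientation: [1.723, 2.452, -0.155]
ft_force: [0.3, 0.0, -2.9]
width: 49.7
```

Call:
jog_arm:
  steps:
    - [[-0.0022, 0.0043, 0.0052, 0.68, -2.8, 1.76, 1], [-0.0022, 0.0043, 0.0052, 0.68, -2.8, 1.76, 1], [-0.0022, 0.0043, 0.0052, 0.68, -2.8, 1.76, 1], [-0.0022, 0.0043, 0.0052, 0.68, -2.8, 1.76, 1], [-0.0022, 0.0043, 0.0052, 0.68, -2.8, 1.76, 1], [-0.0022, 0.0043, 0.0052, 0.68, -2.8, 1.76, 1], [-0.0022, 0.0043, 0.0052, 0.68, -2.8, 1.76, 1], [-0.0022, 0.0043, 0.0052, 0.68, -2.8, 1.76, 1], [0.0013, 0.0088, 0.0079, 1.3, -2.8, 1.36, 1], [0.0013, 0.0088, 0.0079, 1.3, -2.8, 1.36, 1], [0.0013, 0.0088, 0.0079, 1.3, -2.8, 1.36, 1], [0.0013, 0.0088, 0.0079, 1.3, -2.8, 1.36, 1], [0.0013, 0.0088, 0.0079, 1.3, -2.8, 1.36, 1], [0.0013, 0.0088, 0.0079, 1.3, -2.8, 1.36, 1], [0.0013, 0.0088, 0.0079, 1.3, -2.8, 1.36, 1], [0.0013, 0.0088, 0.0079, 1.3, -2.8, 1.36, 1], [0, 0, 0, 0, 0, 0, 1], [0, 0, 0, 0, 0, 0, 1]]

```text
t: 8.2
ee_pos: [687.9, -31.2, 320.8]
orientation: [1.806, 1.519, -0.943]
ft_force: [0.3, 1.0, -3.6]
width: 49.7
```

```bash
python3 - <<'E'
from k import *
st();plan(pose([665.7,-162.9,230],-100,-35),1)
for c in("scene","top"):
    im=ctrl.get_image(c)[:,:,::-1]; x,y=(150,60) if c=="scene" else (250,60)
    cv2.imwrite(f"pics/{c}_p1.png",cv2.resize(im[y:y+150,x:x+180],None,fx=4,fy=4,interpolation=cv2.INTER_CUBIC))
E
```

```text
t 8.2 tcp [687.9 -31.2 320.8] grasp [ 664.5 -162.7  227.3] F [ 0.3  1.  -3.6] w 49.7 q [ 0.084  0.702  1.499 -0.932  1.403  0.653]
row [-0.0022, 0.0009, -0.0015] [-0.08, -0.01, 0.18]
path [[689.0, -31.0, 323.0]] [689.0, -31.0, 323.0]
```

View pics/scene_p1.png

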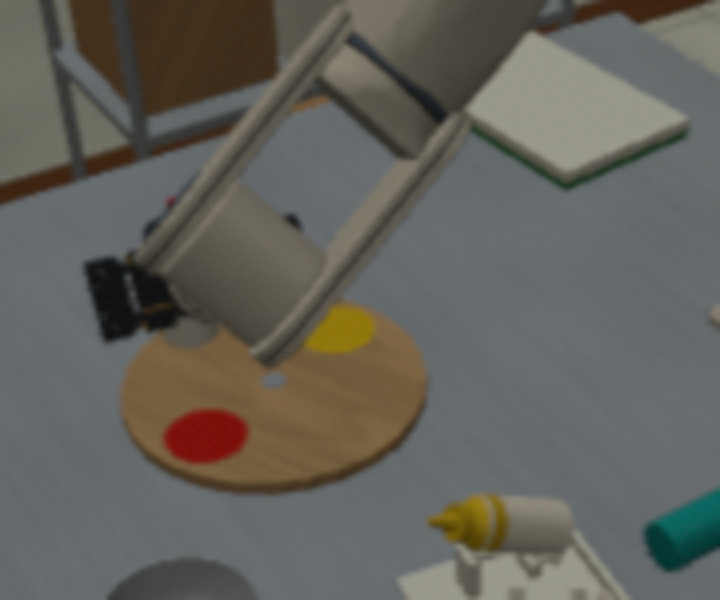

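View pics/top_p1.png

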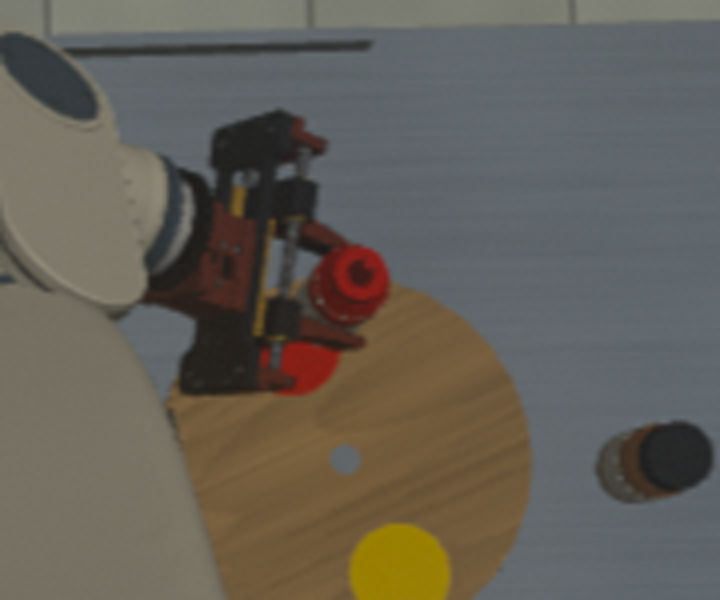

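```bash
python3 - <<'E'
from k import *
M=cur();g=M[:3,3]+163*M[:3,2];print(M[:3,:3].round(3))
# bottle axis in tool frame
ax=M[:3,:3]@(Rt(-7,-100).T@np.array([np.cos(np.radians(25))*np.cos(np.radians(-7)),np.cos(np.radians(25))*np.sin(np.radians(-7)),np.sin(np.radians(25))]));print("axis",ax.round(3))
im=cv2.imread("pics/top_p1.png")
for L,r in((-51,25),(39,25),(61,17.5),(84,2)):
    th=np.linspace(0,2*np.pi,60);l=np.cross(ax,[0,1,0]);l/=np.linalg.norm(l);m=np.cross(ax,l)
    u=(proj("top",g+L*ax+r*(np.cos(th)[:,None]*l+np.sin(th)[:,None]*m))-[250,60]+.5)*4-.5
    cv2.polylines(im,[u.astype(int)],True,(255,255,0),1)
cv2.imwrite("pics/top_p1f.png",im[200:420,200:520].repeat(2,0).repeat(2,1))
E
```

```text
[[ 0.098  0.985 -0.142]
 [ 0.565 -0.173 -0.807]
 [-0.819 -0.001 -0.574]]
axis [ 0.001 -0.001  1.   ]
```

View pics/top_p1f.png

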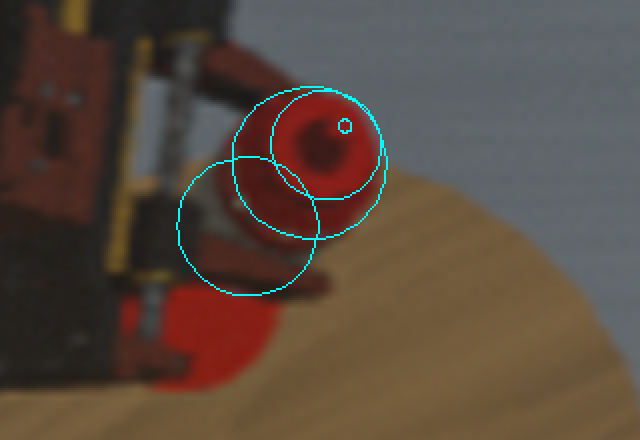

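```bash
python3 - <<'E'
from k import *
im=ctrl.get_image("top")[:,:,::-1]
cv2.imwrite("pics/topbig.png",cv2.resize(im[110:150,315:365],None,fx=14,fy=14,interpolation=cv2.INTER_NEAREST))
im=ctrl.get_image("scene")[:,:,::-1]
cv2.imwrite("pics/scbig.png",cv2.resize(im[100:160,160:240],None,fx=9,fy=9,interpolation=cv2.INTER_NEAREST))
E
```

```text
(no output)
```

View pics/topbig.png

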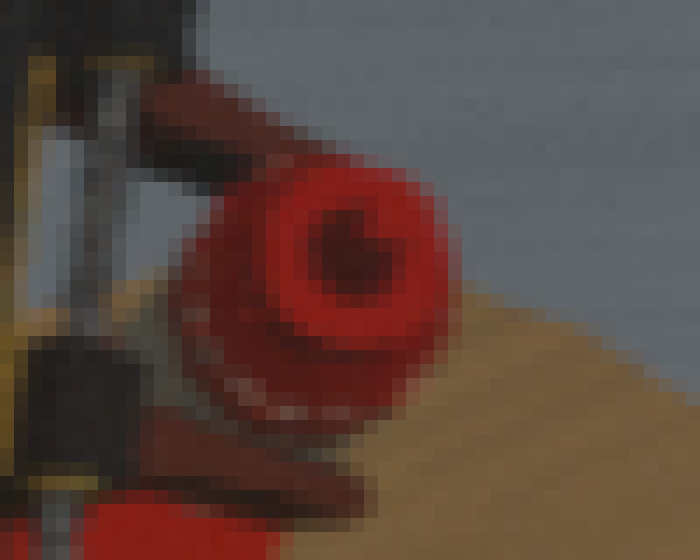

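View pics/scbig.png

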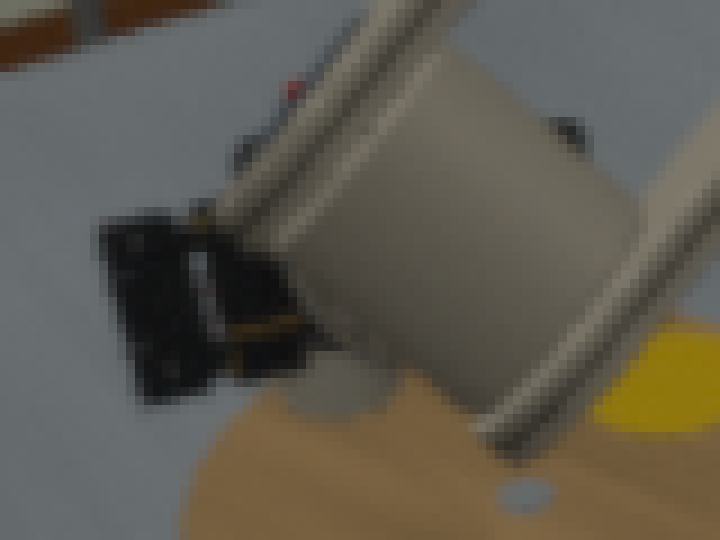

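```bash
python3 - <<'E'
from k import *
M=cur();g=M[:3,3]+163*M[:3,2];th=np.linspace(0,6.28,60)
u=proj("scene",g+np.c_[25*np.cos(th),25*np.sin(th),0*th-51]);print("pred base rim lowest",u[u[:,1].argmax()])
plan(pose([665.9,-162.9,51+56.3+10],-100,-35),12)
E
```

```text
pred base rim lowest [196.0820028  146.28231135]
row [0.0077, 0.0001, 0.0054] [0.0, 0.0, 0.0]
path [[688.0, -31.0, 314.0], [688.0, -31.0, 286.0], [689.0, -31.0, 258.0], [689.0, -31.0, 230.0]] [689.0, -31.0, 211.0]
```

Call:
jog_arm:
  steps:
    - [[0.0077, 0.0001, 0.0054, 0, 0, 0, 1], [0.0077, 0.0001, 0.0054, 0, 0, 0, 1], [0.0077, 0.0001, 0.0054, 0, 0, 0, 1], [0.0077, 0.0001, 0.0054, 0, 0, 0, 1], [0.0077, 0.0001, 0.0054, 0, 0, 0, 1], [0.0077, 0.0001, 0.0054, 0, 0, 0, 1], [0.0077, 0.0001, 0.0054, 0, 0, 0, 1], [0.0077, 0.0001, 0.0054, 0, 0, 0, 1], [0.0077, 0.0001, 0.0054, 0, 0, 0, 1], [0.0077, 0.0001, 0.0054, 0, 0, 0, 1], [0.0077, 0.0001, 0.0054, 0, 0, 0, 1], [0.0077, 0.0001, 0.0054, 0, 0, 0, 1], [0, 0, 0, 0, 0, 0, 1], [0, 0, 0, 0, 0, 0, 1], [0, 0, 0, 0, 0, 0, 1]]

```text
t: 9.65
ee_pos: [689.5, -31.7, 210.1]
orientation: [1.805, 1.515, -0.941]
ft_force: [-0.5, 0.1, -3.5]
width: 49.3
```

```bash
python3 - <<'E'
from k import *
st();plan(pose([665.9,-162.9,51+56.3+5],-100,-35),4)
im=ctrl.get_image("top")[:,:,::-1]
cv2.imwrite("pics/top_p2.png",cv2.resize(im[80:220,270:400],None,fx=4,fy=4,interpolation=cv2.INTER_CUBIC))
im=ctrl.get_image("scene")[:,:,::-1]
cv2.imwrite("pics/sc_p2.png",cv2.resize(im[110:200,150:270],None,fx=5,fy=5,interpolation=cv2.INTER_CUBIC))
E
```

```text
t 9.65 tcp [689.5 -31.7 210.1] grasp [ 666.4 -163.3  116.8] F [-0.5  0.1 -3.5] w 49.3 q [ 0.084  0.855  1.506 -0.963  1.309  0.789]
row [0.0009, -0.0001, 0.0006] [0.01, 0.02, 0.0]
path [[689.0, -32.0, 209.0], [689.0, -32.0, 208.0], [689.0, -31.0, 207.0], [689.0, -31.0, 206.0]] [689.0, -31.0, 206.0]
```

View pics/top_p2.png

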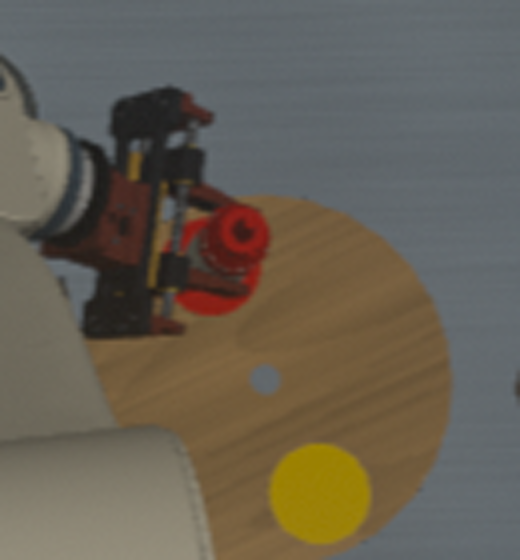

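View pics/sc_p2.png

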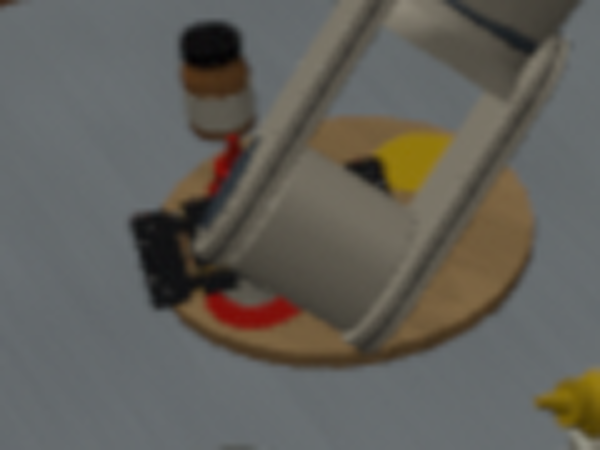

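Call:
jog_arm:
  steps:
    - [[0.00082, 0, 0.00057, 0, 0, 0, 1], [0.00082, 0, 0.00057, 0, 0, 0, 1], [0.00082, 0, 0.00057, 0, 0, 0, 1], [0.00082, 0, 0.00057, 0, 0, 0, 1], [0.00082, 0, 0.00057, 0, 0, 0, 1], [0.00082, 0, 0.00057, 0, 0, 0, 1], [0, 0, 0, 0, 0, 0, 1], [0, 0, 0, 0, 0, 0, 1]]

```text
t: 10.42
ee_pos: [689.3, -31.7, 203.8]
orientation: [1.805, 1.516, -0.942]
ft_force: [-0.3, 1.0, -2.6]
width: 49.2
```

Call:
jog_arm:
  steps:
    - [[0.0004, 0, 0.0003, 0, 0, 0, 1], [0.0004, 0, 0.0003, 0, 0, 0, 1], [0, 0, 0, 0, 0, 0, 1]]

```text
t: 10.67
ee_pos: [689.3, -31.7, 202.8]
orientation: [1.805, 1.515, -0.942]
ft_force: [-0.4, -1.0, -2.7]
width: 49.7
```

Call:
jog_arm:
  steps:
    - [[0.0004, 0, 0.0003, 0, 0, 0, 1], [0.0004, 0, 0.0003, 0, 0, 0, 1], [0, 0, 0, 0, 0, 0, 1]]

```text
t: 10.92
ee_pos: [689.3, -31.7, 201.8]
orientation: [1.805, 1.516, -0.942]
ft_force: [-0.2, 0.2, -2.7]
width: 49.2
```

Call:
jog_arm:
  steps:
    - [[0.0004, 0, 0.0003, 0, 0, 0, 1], [0.0004, 0, 0.0003, 0, 0, 0, 1], [0, 0, 0, 0, 0, 0, 1]]

```text
t: 11.17
ee_pos: [689.3, -31.8, 200.8]
orientation: [1.805, 1.515, -0.942]
ft_force: [0.1, -0.0, -3.0]
width: 49.3
```

Call:
jog_arm:
  steps:
    - [[0.0004, 0, 0.0003, 0, 0, 0, 1], [0, 0, 0, 0, 0, 0, 1]]

```text
t: 11.33
ee_pos: [689.4, -31.8, 200.5]
orientation: [1.805, 1.515, -0.942]
ft_force: [-0.5, 0.1, -2.3]
width: 49.4
```

Call:
jog_arm:
  steps:
    - [[0.0004, 0, 0.0003, 0, 0, 0, 1], [0, 0, 0, 0, 0, 0, 1]]

```text
t: 11.5
ee_pos: [689.4, -31.8, 200.2]
orientation: [1.805, 1.515, -0.942]
ft_force: [0.2, 0.0, -0.4]
width: 49.5
```

Call:
jog_arm:
  steps:
    - [[0.0002, 0, 0.00015, 0, 0, 0, 1], [0, 0, 0, 0, 0, 0, 1]]

```text
t: 11.67
ee_pos: [689.5, -31.8, 200.1]
orientation: [1.805, 1.515, -0.941]
ft_force: [0.0, 0.5, 1.6]
width: 49.5
```

```bash
python3 - <<'E'
from k import *
st()
im=ctrl.get_image("top")[:,:,::-1]
cv2.imwrite("pics/top_p3.png",cv2.resize(im[80:220,270:400],None,fx=4,fy=4,interpolation=cv2.INTER_CUBIC))
h=cv2.cvtColor(im,cv2.COLOR_BGR2HSV).astype(int);m=((h[...,0]>20)&(h[...,0]<32)&(h[...,1]>180)&(h[...,2]>90)).astype(np.uint8)
k,l,s,ce=cv2.connectedComponentsWithStats(m);print([ce[i] for i in range(1,k) if s[i,4]>200]);st()
E
```

```text
t 11.67 tcp [689.5 -31.8 200.1] grasp [ 666.4 -163.5  106.9] F [0.  0.5 1.6] w 49.5 q [ 0.084  0.869  1.505 -0.967  1.301  0.8  ]
[array([349.37373737, 202.97373737])]
t 11.72 tcp [689.5 -31.8 200.1] grasp [ 666.4 -163.5  106.8] F [0.6 0.2 0.5] w 49.3 q [ 0.084  0.869  1.505 -0.967  1.301  0.8  ]
```

View pics/top_p3.png

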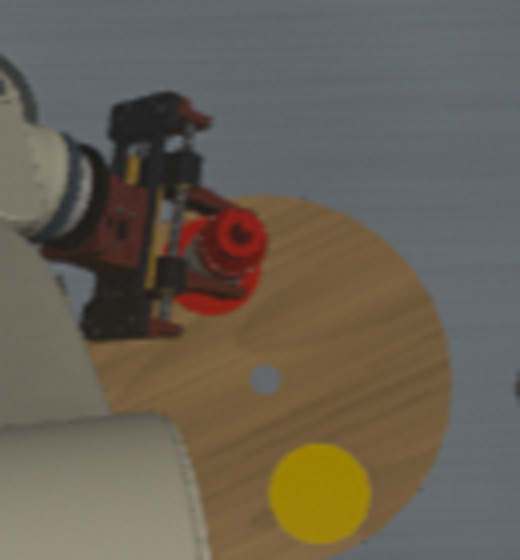

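Call:
jog_arm:
  steps:
    - [[0, 0, 0, 0, 0, 0, -0.15], [0, 0, 0, 0, 0, 0, -0.2], [0, 0, 0, 0, 0, 0, -0.3], [0, 0, 0, 0, 0, 0, -0.5], [0, 0, 0, 0, 0, 0, -0.75], [0, 0, 0, 0, 0, 0, -1], [0, 0, 0, 0, 0, 0, -1], [0, 0, 0, 0, 0, 0, -1], [0, 0, 0, 0, 0, 0, -1]]

```text
t: 12.47
ee_pos: [689.3, -31.8, 199.6]
orientation: [1.805, 1.515, -0.941]
ft_force: [0.2, 0.5, -0.3]
width: 87.6
```

```bash
cat >> k.py <<'E'
def look(n):
    im=ctrl.get_image("top")[:,:,::-1]
    cv2.imwrite(f"pics/top_{n}.png",cv2.resize(im[80:230,260:400],None,fx=4,fy=4,interpolation=cv2.INTER_CUBIC))
    h=cv2.cvtColor(im,cv2.COLOR_BGR2HSV).astype(int);m=((h[...,0]>20)&(h[...,0]<32)&(h[...,1]>180)&(h[...,2]>90)).astype(np.uint8)
    k,l,s,ce=cv2.connectedComponentsWithStats(m);print([ce[i] for i in range(1,k) if s[i,4]>200])
E
python3 - <<'E'
from k import *
st();look("p4")
E
```

```text
t 12.47 tcp [689.3 -31.8 199.6] grasp [ 666.2 -163.4  106.3] F [ 0.2  0.5 -0.3] w 87.6 q [ 0.084  0.87   1.505 -0.966  1.3    0.8  ]
[array([349.43610548, 202.95740365])]
```

View pics/top_p4.png

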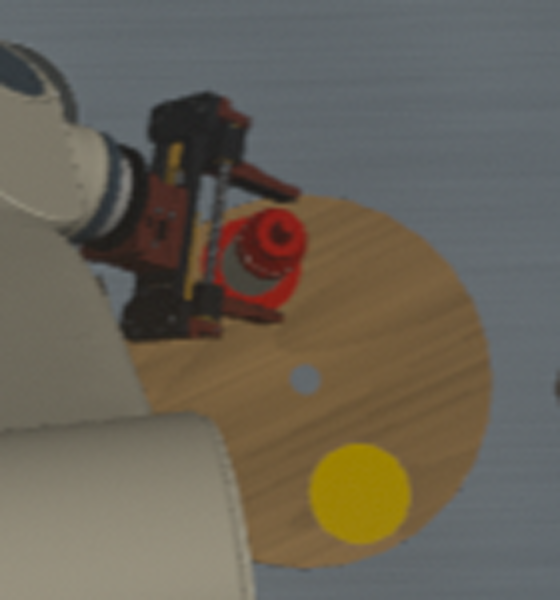

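Call:
jog_arm:
  steps:
    - [[0, 0, -0.004, 0, 0, 0, -1], [0, 0, -0.01, 0, 0, 0, -1], [0, 0, -0.015, 0, 0, 0, -1], [0, 0, -0.015, 0, 0, 0, -1], [0, 0, -0.015, 0, 0, 0, -1], [0, 0, -0.015, 0, 0, 0, -1], [0, 0, -0.015, 0, 0, 0, -1], [0, 0, -0.015, 0, 0, 0, -1], [0, 0, -0.015, 0, 0, 0, -1], [0, 0, -0.015, 0, 0, 0, -1]]

```text
t: 13.35
ee_pos: [708.5, 77.8, 277.4]
orientation: [1.805, 1.516, -0.941]
ft_force: [0.9, -0.9, -0.5]
width: 87.6
```

```bash
python3 - <<'E'
from k import *
st();look("p5")
a=([686,-53,184],-100,-35)
path([a,([650,-10,225],-85,-57),([590,50,230],-50,-85),([503.1,102.5,167],-7,-100)],[8,8,8])
segs([([650,-10,225],-85,-57),([590,50,230],-50,-85),([503.1,102.5,167],-7,-100)],8)
E
```

```text
t 13.35 tcp [708.5  77.8 277.4] grasp [685.4 -53.8 184. ] F [ 0.9 -0.9 -0.5] w 87.6 q [ 0.228  0.806  1.405 -0.859  1.486  0.737]
[array([349.45381526, 202.95582329])]
max dq/row [0.06  0.065 0.065 0.081 0.068 0.143]
margin [2.71 1.24 0.73 0.45 0.83 1.23]
end [ 0.17  0.42  1.85  0.06  1.05 -1.31]
max [0.009  0.0129 0.0096 2.27   3.4983 5.3752]
[[-0.0089, -0.0095, -0.0043, -1.30, 2.75, -1.16, 1], [-0.0090, -0.0093, -0.0066, -1.45, 2.75, -1.18, 1], [-0.0086, -0.0089, -0.0068, -1.40, 2.75, -1.25, 1], [-0.0082, -0.0086, -0.0069, -1.33, 2.75, -1.32, 1], [-0.0077, -0.0082, -0.0071, -1.27, 2.75, -1.38, 1], [-0.0072, -0.0079, -0.0071, -1.20, 2.75, -1.44, 1], [-0.0068, -0.0075, -0.0072, -1.13, 2.75, -1.50, 1], [-0.0063, -0.0071, -0.0072, -1.06, 2.75, -1.55, 1], [-0.0037, -0.0129, -0.0045, -2.27, 3.50, -3.74, 1], [-0.0029, -0.0116, -0.0044, -2.04, 3.50, -3.87, 1], [-0.0022, -0.0103, -0.0042, -1.80, 3.50, -3.99, 1], [-0.0016, -0.0088, -0.0038, -1.55, 3.50, -4.09, 1], [-0.0010, -0.0074, -0.0034, -1.30, 3.50, -4.18, 1], [-0.0005, -0.0059, -0.0030, -1.04, 3.50, -4.25, 1], [-0.0001, -0.0044, -0.002
[... 267 characters left out ...]
.37, 1], [0.0070, 0.0017, 0.0085, 0.32, 1.87, -5.37, 1], [0.0067, 0.0034, 0.0089, 0.50, 1.87, -5.35, 1], [0.0062, 0.0051, 0.0093, 0.67, 1.87, -5.33, 1], [0.0056, 0.0067, 0.0096, 0.85, 1.87, -5.31, 1]]
row [-0.0078, -0.0085, -0.0068] [-1.28, 2.74, -1.36]
path [[701.0, 82.0, 290.0], [684.0, 85.0, 310.0], [667.0, 85.0, 331.0], [651.0, 81.0, 352.0]] [642.0, 78.0, 362.0]
row [-0.0007, -0.0083, -0.0036] [-1.44, 3.39, -4.18]
path [[634.0, 79.0, 365.0], [617.0, 78.0, 373.0], [602.0, 73.0, 381.0], [587.0, 66.0, 389.0]] [581.0, 61.0, 392.0]
row [0.0078, 0.0012, 0.0083] [0.24, 1.79, -5.38]
path [[577.0, 67.0, 383.0], [568.0, 78.0, 366.0], [555.0, 88.0, 350.0], [540.0, 96.0, 335.0]] [531.0, 99.0, 328.0]
```

View pics/top_p5.png

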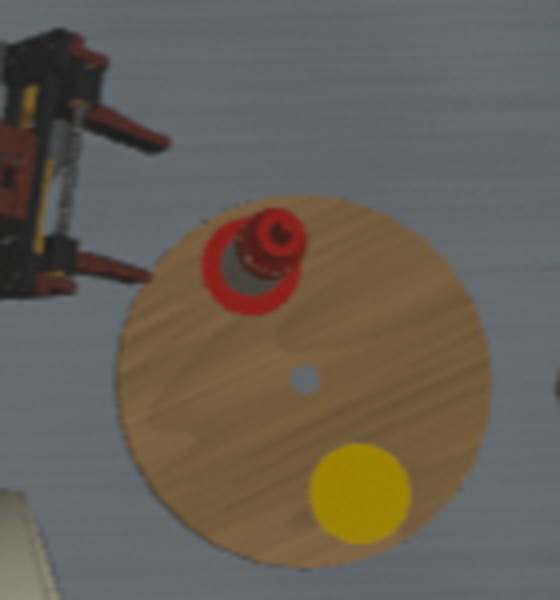

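Call:
jog_arm:
  steps:
    - [[-0.0078, -0.0085, -0.0068, -1.28, 2.74, -1.36, -1], [-0.0078, -0.0085, -0.0068, -1.28, 2.74, -1.36, -1], [-0.0078, -0.0085, -0.0068, -1.28, 2.74, -1.36, -1], [-0.0078, -0.0085, -0.0068, -1.28, 2.74, -1.36, -1], [-0.0078, -0.0085, -0.0068, -1.28, 2.74, -1.36, -1], [-0.0078, -0.0085, -0.0068, -1.28, 2.74, -1.36, -1], [-0.0078, -0.0085, -0.0068, -1.28, 2.74, -1.36, -1], [-0.0078, -0.0085, -0.0068, -1.28, 2.74, -1.36, -1], [-0.0007, -0.0083, -0.0036, -1.44, 3.39, -4.18, -1], [-0.0007, -0.0083, -0.0036, -1.44, 3.39, -4.18, -1], [-0.0007, -0.0083, -0.0036, -1.44, 3.39, -4.18, -1], [-0.0007, -0.0083, -0.0036, -1.44, 3.39, -4.18, -1], [-0.0007, -0.0083, -0.0036, -1.44, 3.39, -4.18, -1], [-0.0007, -0.0083, -0.0036, -1.44, 3.39, -4.18, -1], [-0.0007, -0.0083, -0.0036, -1.44, 3.39, -4.18, -1], [-0.0007, -0.0083, -0.0036, -1.44, 3.39, -4.18, -1]]

```text
t: 14.73
ee_pos: [579.8, 58.0, 390.1]
orientation: [1.293, 2.781, -0.056]
ft_force: [0.1, -0.3, 0.3]
width: 87.9
```

Call:
jog_arm:
  steps:
    - [[0.0078, 0.0012, 0.0083, 0.24, 1.79, -5.38, -1], [0.0078, 0.0012, 0.0083, 0.24, 1.79, -5.38, -1], [0.0078, 0.0012, 0.0083, 0.24, 1.79, -5.38, -1], [0.0078, 0.0012, 0.0083, 0.24, 1.79, -5.38, -1], [0.0078, 0.0012, 0.0083, 0.24, 1.79, -5.38, -1], [0.0078, 0.0012, 0.0083, 0.24, 1.79, -5.38, -1], [0.0078, 0.0012, 0.0083, 0.24, 1.79, -5.38, -1], [0.0078, 0.0012, 0.0083, 0.24, 1.79, -5.38, -1], [0, 0, 0, 0, 0, 0, -1], [0, 0, 0, 0, 0, 0, -1]]

```text
t: 15.57
ee_pos: [530.5, 96.7, 325.1]
orientation: [-0.188, -2.957, -0.014]
ft_force: [-0.2, -0.3, -0.6]
width: 87.8
```

```bash
python3 - <<'E'
from k import *
st();plan(pose([503.1,102.5,67.5],-7,-100),10)
E
```

```text
t 15.57 tcp [530.5  96.7 325.1] grasp [501.7 100.1 164.7] F [-0.2 -0.3 -0.6] w 87.8 q [ 0.147  0.439  1.83   0.054  1.045 -1.327]
row [-0.0017, 0.0002, 0.0095] [-0.01, -0.02, -0.03]
path [[531.0, 97.0, 315.0], [531.0, 97.0, 296.0], [531.0, 98.0, 277.0], [531.0, 98.0, 257.0], [531.0, 99.0, 238.0]] [531.0, 99.0, 228.0]
```

Call:
jog_arm:
  steps:
    - [[-0.0017, 0.0002, 0.0095, -0.01, -0.02, -0.03, -1], [-0.0017, 0.0002, 0.0095, -0.01, -0.02, -0.03, -1], [-0.0017, 0.0002, 0.0095, -0.01, -0.02, -0.03, -1], [-0.0017, 0.0002, 0.0095, -0.01, -0.02, -0.03, -1], [-0.0017, 0.0002, 0.0095, -0.01, -0.02, -0.03, -1], [-0.0017, 0.0002, 0.0095, -0.01, -0.02, -0.03, -1], [-0.0017, 0.0002, 0.0095, -0.01, -0.02, -0.03, -1], [-0.0017, 0.0002, 0.0095, -0.01, -0.02, -0.03, -1], [-0.0017, 0.0002, 0.0095, -0.01, -0.02, -0.03, -1], [-0.0017, 0.0002, 0.0095, -0.01, -0.02, -0.03, -1], [0, 0, 0, 0, 0, 0, -1], [0, 0, 0, 0, 0, 0, -1]]

```text
t: 16.57
ee_pos: [530.5, 98.7, 228.0]
orientation: [-0.177, -2.96, -0.017]
ft_force: [-0.8, 0.8, -0.1]
width: 87.6
```

```bash
python3 - <<'E'
from k import *
st();plan(pose([503.1,102.5,67.5],-7,-100),1)
im=ctrl.get_image("scene")[:,:,::-1]
cv2.imwrite("pics/sc_g2.png",cv2.resize(im[130:270,200:360],None,fx=4,fy=4,interpolation=cv2.INTER_CUBIC))
E
```

```text
t 16.57 tcp [530.5  98.7 228. ] grasp [502.1 102.3  67.6] F [-0.8  0.8 -0.1] w 87.6 q [ 0.15   0.594  1.865  0.064  0.853 -1.347]
row [-0.0006, 0.0005, -0.0001] [0.04, -0.12, 0.15]
path [[531.0, 99.0, 228.0]] [531.0, 99.0, 228.0]
```

View pics/sc_g2.png

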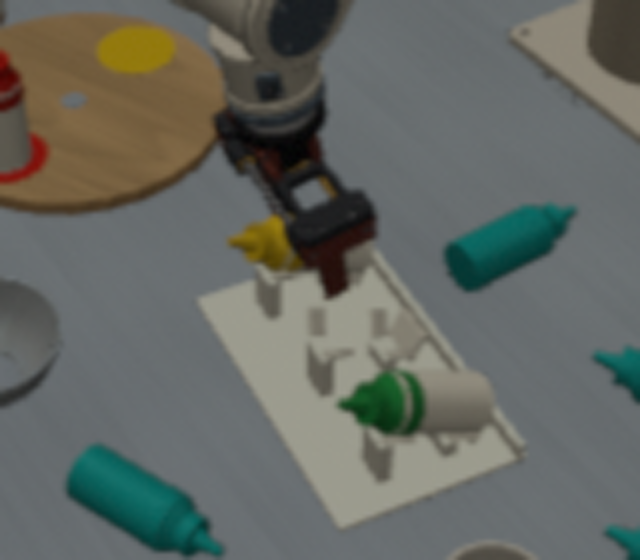

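Positioned on yellow; closing, then lifting.

Call:
jog_arm:
  steps:
    - [[0, 0, 0, 0, 0, 0, 1], [0, 0, 0, 0, 0, 0, 1], [0, 0, 0, 0, 0, 0, 1], [0, 0, 0, 0, 0, 0, 1], [0, 0, 0, 0, 0, 0, 1], [0, 0, 0, 0, 0, 0, 1], [0, 0, 0, 0, 0, 0, 1], [0, 0, 0, 0, 0, 0, 1], [0, 0, 0, 0, 0, 0, 1], [0, 0, 0, 0, 0, 0, 1]]

```text
t: 17.45
ee_pos: [530.8, 99.4, 229.0]
orientation: [-0.178, -2.962, -0.02]
ft_force: [-0.5, 5.6, 1.5]
width: 49.4
```

```bash
python3 - <<'E'
from k import *
st();print(cur()[:3,:3].T@[0,0,1])
E
```

```text
t 17.45 tcp [530.8  99.4 229. ] grasp [502.6 103.2  68.5] F [-0.5  5.6  1.5] w 49.4 q [ 0.151  0.593  1.865  0.066  0.853 -1.347]
[ 0.17420142  0.00282501 -0.98470599]
```

Call:
jog_arm:
  steps:
    - [[0.001, 0, -0.006, 0, 0, 0, 1], [0.0021, 0, -0.012, 0, 0, 0, 1], [0.0021, 0, -0.012, 0, 0, 0, 1], [0.0021, 0, -0.012, 0, 0, 0, 1], [0.0021, 0, -0.012, 0, 0, 0, 1], [0.0021, 0, -0.012, 0, 0, 0, 1], [0.0021, 0, -0.012, 0, 0, 0, 1], [0.0021, 0, -0.012, 0, 0, 0, 1], [0.0021, 0, -0.012, 0, 0, 0, 1], [0.0021, 0, -0.012, 0, 0, 0, 1], [0.0021, 0, -0.012, 0, 0, 0, 1], [0.0021, 0, -0.012, 0, 0, 0, 1], [0.0021, 0, -0.012, 0, 0, 0, 1], [0.001, 0, -0.006, 0, 0, 0, 1], [0, 0, 0, 0, 0, 0, 1]]

```text
t: 18.7
ee_pos: [531.5, 98.5, 388.8]
orientation: [-0.177, -2.964, -0.019]
ft_force: [0.5, -0.0, -3.4]
width: 49.5
```

```bash
python3 - <<'E'
from k import *
st()
G0=cur();g=G0[:3,3]+163*G0[:3,2]
for psi in(-100,-110):
  print(psi)
  path([(g,-7,-100),([490,20,260],-40,-95),([480,-100,280],-75,-75),([482.5,-241,280],psi,-35)],[10,10,10])
segs([([490,20,260],-40,-95),([480,-100,280],-75,-75),([482.5,-241,280],-105,-35)],10)
E
```

```text
t 18.7 tcp [531.5  98.5 388.8] grasp [503.7 102.2 228.2] F [ 0.5 -0.  -3.4] w 49.5 q [ 0.15   0.353  1.787  0.052  1.169 -1.326]
-100
max dq/row [0.019 0.054 0.025 0.088 0.053 0.113]
margin [2.85 0.96 0.54 0.33 0.88 1.21]
end [ 0.06  0.39  1.96 -0.98  1.3   0.77]
max [0.0056 0.0104 0.0113 1.997  3.9994 3.5002]
[[0.0021, -0.0096, -0.0031, -0.46, -0.40, 3.41, 1], [0.0019, -0.0098, -0.0031, -0.53, -0.50, 3.26, 1], [0.0014, -0.0097, -0.0032, -0.50, -0.50, 3.26, 1], [0.0009, -0.0096, -0.0033, -0.47, -0.50, 3.27, 1], [0.0004, -0.0094, -0.0034, -0.45, -0.50, 3.27, 1], [-0.0001, -0.0092, -0.0034, -0.42, -0.50, 3.27, 1], [-0.0006, -0.0090, -0.0034, -0.39, -0.50, 3.28, 1], [-0.0011, -0.0088, -0.0035, -0.36, -0.50, 3.28, 1], [-0.0016, -0.0085, -0.0035, -0.33, -0.50, 3.28, 1], [-0.0020, -0.0082, -0.0035, -0.30, -0.50, 3.29, 1], [-0.0010, -0.0104, -0.0025, -0.24, -2.00, 3.49, 1], [-0.0017, -0.0096, -0.0023, -0.12, -2.00, 3.50, 1], [-0.0024, -0.0087, -0.0020, 0.00, -2.00, 3.50, 1], [-0.0030, -0.0079, -0.0017, 0.12, -2.00, 3.50, 1], [-0.0036, -0.0070, -0.0014, 0.24, -2.00, 3.49, 1], [-0.0041, -0.00
[... 2294 characters left out ...]
 0.0100, 2.48, -4.00, 2.48, 1], [0.0019, 0.0111, 0.0106, 2.64, -4.00, 2.30, 1], [0.0028, 0.0124, 0.0110, 2.80, -4.00, 2.11, 1]]
row [0.0, -0.0094, -0.0034] [-0.42, -0.48, 3.29]
path [[531.0, 89.0, 392.0], [528.0, 70.0, 399.0], [523.0, 52.0, 405.0], [516.0, 35.0, 412.0], [506.0, 19.0, 419.0]] [501.0, 11.0, 422.0]
row [-0.0042, -0.0067, -0.0011] [0.31, -1.94, 3.5]
path [[500.0, 3.0, 423.0], [496.0, -12.0, 425.0], [491.0, -27.0, 428.0], [483.0, -41.0, 431.0], [474.0, -54.0, 435.0]] [469.0, -59.0, 437.0]
row [-0.0012, 0.0051, 0.0084] [1.76, -3.91, 2.51]
path [[475.0, -61.0, 430.0], [486.0, -67.0, 415.0], [496.0, -77.0, 401.0], [506.0, -89.0, 388.0], [514.0, -104.0, 378.0]] [517.0, -112.0, 373.0]
```

Call:
jog_arm:
  steps:
    - [[0, -0.0094, -0.0034, -0.42, -0.48, 3.29, 1], [0, -0.0094, -0.0034, -0.42, -0.48, 3.29, 1], [0, -0.0094, -0.0034, -0.42, -0.48, 3.29, 1], [0, -0.0094, -0.0034, -0.42, -0.48, 3.29, 1], [0, -0.0094, -0.0034, -0.42, -0.48, 3.29, 1], [0, -0.0094, -0.0034, -0.42, -0.48, 3.29, 1], [0, -0.0094, -0.0034, -0.42, -0.48, 3.29, 1], [0, -0.0094, -0.0034, -0.42, -0.48, 3.29, 1], [0, -0.0094, -0.0034, -0.42, -0.48, 3.29, 1], [0, -0.0094, -0.0034, -0.42, -0.48, 3.29, 1], [-0.0042, -0.0067, -0.0011, 0.31, -1.94, 3.5, 1], [-0.0042, -0.0067, -0.0011, 0.31, -1.94, 3.5, 1], [-0.0042, -0.0067, -0.0011, 0.31, -1.94, 3.5, 1], [-0.0042, -0.0067, -0.0011, 0.31, -1.94, 3.5, 1], [-0.0042, -0.0067, -0.0011, 0.31, -1.94, 3.5, 1], [-0.0042, -0.0067, -0.0011, 0.31, -1.94, 3.5, 1], [-0.0042, -0.0067, -0.0011, 0.31, -1.94, 3.5, 1], [-0.0042, -0.0067, -0.0011, 0.31, -1.94, 3.5, 1], [-0.0042, -0.0067, -0.0011, 0.31, -1.94, 3.5, 1], [-0.0042, -0.0067, -0.0011, 0.31, -1.94, 3.5, 1]]

```text
t: 20.37
ee_pos: [469.1, -59.6, 435.6]
orientation: [1.784, 2.319, -0.24]
ft_force: [-0.7, -0.6, -2.5]
width: 49.5
```

Call:
jog_arm:
  steps:
    - [[-0.0012, 0.0051, 0.0084, 1.76, -3.91, 2.51, 1], [-0.0012, 0.0051, 0.0084, 1.76, -3.91, 2.51, 1], [-0.0012, 0.0051, 0.0084, 1.76, -3.91, 2.51, 1], [-0.0012, 0.0051, 0.0084, 1.76, -3.91, 2.51, 1], [-0.0012, 0.0051, 0.0084, 1.76, -3.91, 2.51, 1], [-0.0012, 0.0051, 0.0084, 1.76, -3.91, 2.51, 1], [-0.0012, 0.0051, 0.0084, 1.76, -3.91, 2.51, 1], [-0.0012, 0.0051, 0.0084, 1.76, -3.91, 2.51, 1], [-0.0012, 0.0051, 0.0084, 1.76, -3.91, 2.51, 1], [-0.0012, 0.0051, 0.0084, 1.76, -3.91, 2.51, 1], [0, 0, 0, 0, 0, 0, 1], [0, 0, 0, 0, 0, 0, 1]]

```text
t: 21.37
ee_pos: [517.4, -112.1, 370.8]
orientation: [1.885, 1.451, -0.986]
ft_force: [0.0, 0.5, -3.0]
width: 49.5
```

```bash
python3 - <<'E'
from k import *
st();plan(pose([482.5,-241,150],-105,-35),14)
im=ctrl.get_image("top")[:,:,::-1]
cv2.imwrite("pics/top_y1.png",cv2.resize(im[80:230,230:410],None,fx=4,fy=4,interpolation=cv2.INTER_CUBIC))
im=ctrl.get_image("scene")[:,:,::-1]
cv2.imwrite("pics/sc_y1.png",cv2.resize(im[80:210,150:310],None,fx=4,fy=4,interpolation=cv2.INTER_CUBIC))
E
```

```text
t 21.37 tcp [ 517.4 -112.1  370.8] grasp [ 482.4 -240.9  277.3] F [ 0.   0.5 -3. ] w 49.5 q [-0.042  0.429  1.869 -0.969  1.322  0.714]
row [0.0074, 0.0, 0.0052] [-0.01, -0.0, 0.02]
path [[517.0, -112.0, 362.0], [517.0, -112.0, 334.0], [517.0, -112.0, 307.0], [517.0, -112.0, 280.0], [517.0, -112.0, 253.0]] [517.0, -112.0, 243.0]
```

View pics/top_y1.png

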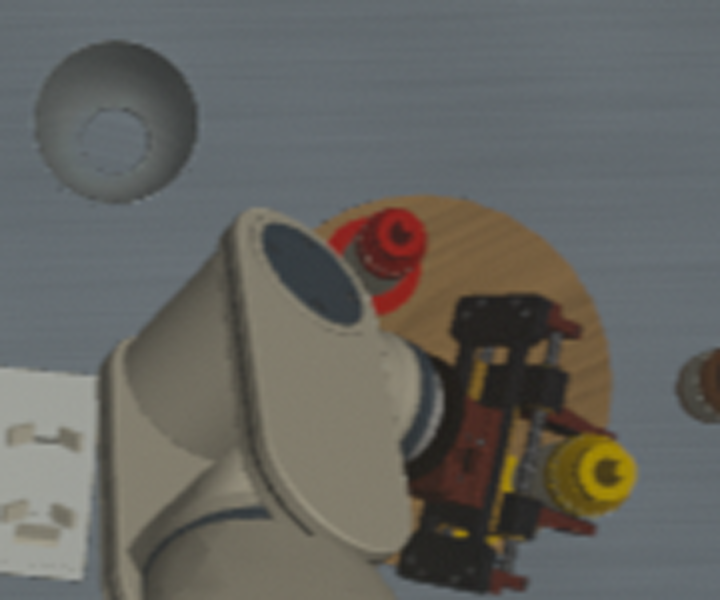

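View pics/sc_y1.png

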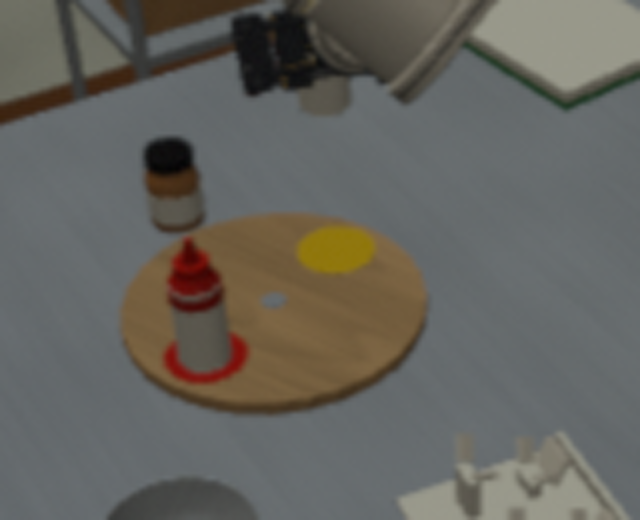

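Call:
jog_arm:
  steps:
    - [[0.0074, 0, 0.0052, 0, 0, 0, 1], [0.0074, 0, 0.0052, 0, 0, 0, 1], [0.0074, 0, 0.0052, 0, 0, 0, 1], [0.0074, 0, 0.0052, 0, 0, 0, 1], [0.0074, 0, 0.0052, 0, 0, 0, 1], [0.0074, 0, 0.0052, 0, 0, 0, 1], [0.0074, 0, 0.0052, 0, 0, 0, 1], [0.0074, 0, 0.0052, 0, 0, 0, 1], [0.0074, 0, 0.0052, 0, 0, 0, 1], [0.0074, 0, 0.0052, 0, 0, 0, 1], [0.0074, 0, 0.0052, 0, 0, 0, 1], [0.0074, 0, 0.0052, 0, 0, 0, 1], [0.0074, 0, 0.0052, 0, 0, 0, 1], [0.0074, 0, 0.0052, 0, 0, 0, 1], [0, 0, 0, 0, 0, 0, 1]]

```text
t: 22.72
ee_pos: [516.6, -112.5, 243.6]
orientation: [1.884, 1.449, -0.988]
ft_force: [-0.9, -0.7, -3.6]
width: 49.5
```

```bash
python3 - <<'E'
from k import *
st();plan(pose([482.8,-241,118],-105,-35),6)
M=cur();print(M[:3,:3].T@[0,0,-1])
im=ctrl.get_image("top")[:,:,::-1]
cv2.imwrite("pics/top_y2.png",cv2.resize(im[80:230,230:410],None,fx=4,fy=4,interpolation=cv2.INTER_CUBIC))
im=ctrl.get_image("scene")[:,:,::-1]
cv2.imwrite("pics/sc_y2.png",cv2.resize(im[80:210,150:310],None,fx=4,fy=4,interpolation=cv2.INTER_CUBIC))
E
```

```text
t 22.72 tcp [ 516.6 -112.5  243.6] grasp [ 481.4 -241.5  150.4] F [-0.9 -0.7 -3.6] w 49.5 q [-0.043  0.645  1.906 -1.041  1.188  0.939]
row [0.0044, 0.0001, 0.003] [-0.03, 0.02, 0.04]
path [[517.0, -112.0, 238.0], [517.0, -112.0, 233.0], [517.0, -112.0, 228.0], [517.0, -112.0, 222.0], [517.0, -112.0, 217.0], [517.0, -112.0, 211.0]] [517.0, -112.0, 211.0]
[0.82043552 0.00494517 0.57171767]
```

View pics/top_y2.png

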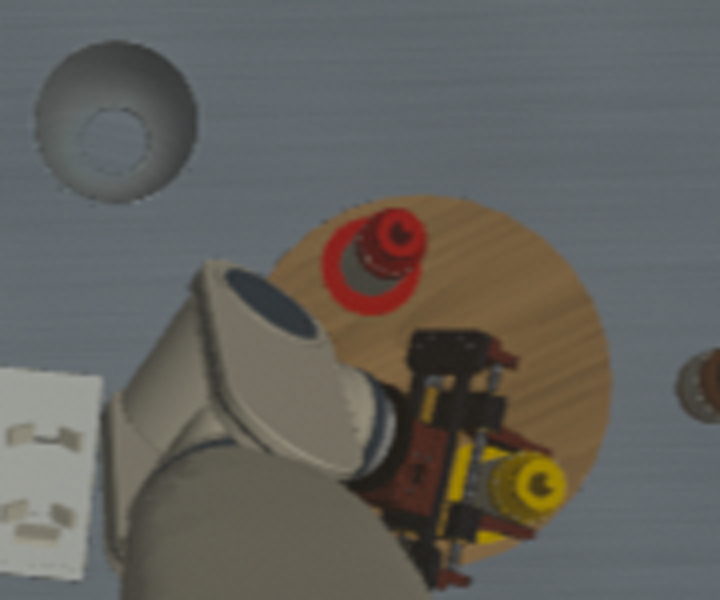

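View pics/sc_y2.png

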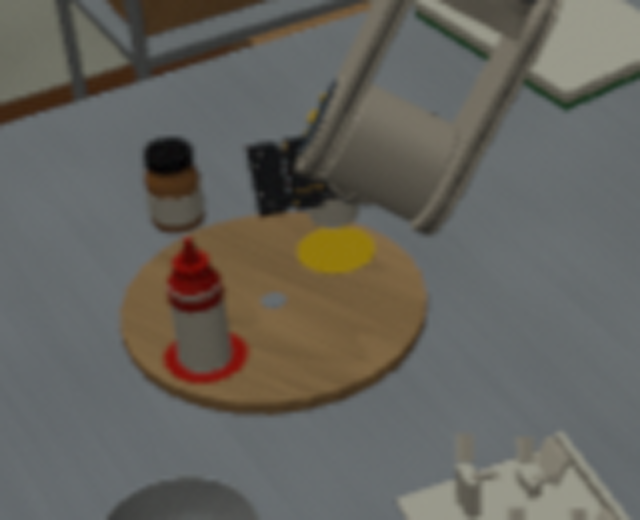

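Aligned and clear. Continue down with a small lateral trim.

Call:
jog_arm:
  steps:
    - [[0.0044, 0.0002, 0.003, 0, 0, 0, 1], [0.0044, 0.0002, 0.003, 0, 0, 0, 1], [0.0044, 0.0002, 0.003, 0, 0, 0, 1], [0.0044, 0.0002, 0.003, 0, 0, 0, 1], [0.0044, 0.0002, 0.003, 0, 0, 0, 1], [0.0044, 0.0002, 0.003, 0, 0, 0, 1], [0.0025, 0, 0.0017, 0, 0, 0, 1], [0.0016, 0, 0.0011, 0, 0, 0, 1], [0, 0, 0, 0, 0, 0, 1], [0, 0, 0, 0, 0, 0, 1]]

```text
t: 23.65
ee_pos: [518.2, -112.5, 208.4]
orientation: [1.884, 1.447, -0.986]
ft_force: [-0.9, 0.6, -2.3]
width: 49.3
```

Call:
jog_arm:
  steps:
    - [[0.0008, 0, 0.00056, 0, 0, 0, 1], [0.0008, 0, 0.00056, 0, 0, 0, 1], [0, 0, 0, 0, 0, 0, 1]]

```text
t: 23.9
ee_pos: [518.2, -112.5, 206.5]
orientation: [1.885, 1.447, -0.986]
ft_force: [-0.8, 0.7, -2.4]
width: 49.5
```

```bash
python3 - <<'E'
from k import *
st()
E
```

```text
t 23.9 tcp [ 518.2 -112.5  206.5] grasp [ 483.3 -241.6  113.3] F [-0.8  0.7 -2.4] w 49.5 q [-0.043  0.715  1.901 -1.065  1.155  1.003]
```

Call:
jog_arm:
  steps:
    - [[0.0008, 0, 0.00056, 0, 0, 0, 1], [0.0008, 0, 0.00056, 0, 0, 0, 1], [0.0008, 0, 0.00056, 0, 0, 0, 1], [0, 0, 0, 0, 0, 0, 1]]

```text
t: 24.23
ee_pos: [518.1, -112.5, 203.4]
orientation: [1.884, 1.447, -0.986]
ft_force: [-0.3, 0.7, -2.2]
width: 50.0
```

Call:
jog_arm:
  steps:
    - [[0.0004, 0, 0.0003, 0, 0, 0, 1], [0.0004, 0, 0.0003, 0, 0, 0, 1], [0, 0, 0, 0, 0, 0, 1]]

```text
t: 24.48
ee_pos: [518.1, -112.5, 202.5]
orientation: [1.885, 1.447, -0.986]
ft_force: [-0.2, -0.6, -2.2]
width: 49.6
```

Call:
jog_arm:
  steps:
    - [[0.0004, 0, 0.0003, 0, 0, 0, 1], [0, 0, 0, 0, 0, 0, 1]]

```text
t: 24.65
ee_pos: [518.1, -112.6, 202.0]
orientation: [1.884, 1.447, -0.986]
ft_force: [-0.2, 0.5, -2.7]
width: 49.4
```

Call:
jog_arm:
  steps:
    - [[0.0004, 0, 0.0003, 0, 0, 0, 1], [0, 0, 0, 0, 0, 0, 1]]

```text
t: 24.82
ee_pos: [518.2, -112.6, 201.6]
orientation: [1.884, 1.447, -0.986]
ft_force: [-0.5, 0.3, -2.6]
width: 49.4
```

Call:
jog_arm:
  steps:
    - [[0.0004, 0, 0.0003, 0, 0, 0, 1], [0, 0, 0, 0, 0, 0, 1]]

```text
t: 24.98
ee_pos: [518.1, -112.6, 201.3]
orientation: [1.884, 1.447, -0.987]
ft_force: [-0.8, -0.2, 1.3]
width: 49.2
```

Call:
jog_arm:
  steps:
    - [[0.0004, 0, 0.0003, 0, 0, 0, 1], [0, 0, 0, 0, 0, 0, 1]]

```text
t: 25.15
ee_pos: [518.1, -112.7, 201.0]
orientation: [1.884, 1.446, -0.987]
ft_force: [-1.7, -0.1, 3.9]
width: 49.4
```

Call:
jog_arm:
  steps:
    - [[-0.0003, 0, -0.0002, 0, 0, 0, 1], [0, 0, 0, 0, 0, 0, 1]]

```text
t: 25.32
ee_pos: [518.1, -112.7, 201.2]
orientation: [1.884, 1.447, -0.986]
ft_force: [-1.0, -0.4, 3.5]
width: 49.6
```

```bash
python3 - <<'E'
from k import *
st();im=ctrl.get_image("top")[:,:,::-1]
cv2.imwrite("pics/top_y3.png",cv2.resize(im[80:230,260:410],None,fx=4,fy=4,interpolation=cv2.INTER_CUBIC))
E
```

```text
t 25.32 tcp [ 518.1 -112.7  201.2] grasp [ 483.2 -241.8  108.1] F [-1.  -0.4  3.5] w 49.6 q [-0.043  0.725  1.9   -1.069  1.151  1.012]
```

View pics/top_y3.png

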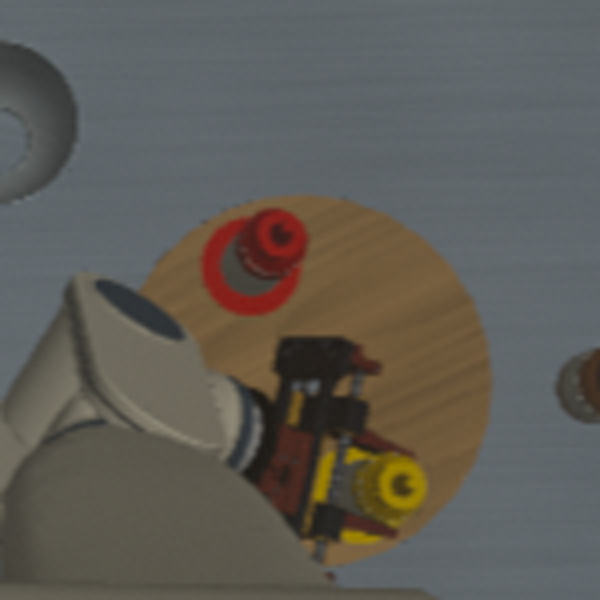

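Seated on the yellow pad; release.

Call:
jog_arm:
  steps:
    - [[0, 0, 0, 0, 0, 0, -0.15], [0, 0, 0, 0, 0, 0, -0.2], [0, 0, 0, 0, 0, 0, -0.3], [0, 0, 0, 0, 0, 0, -0.5], [0, 0, 0, 0, 0, 0, -0.75], [0, 0, 0, 0, 0, 0, -1], [0, 0, 0, 0, 0, 0, -1], [0, 0, 0, 0, 0, 0, -1], [0, 0, 0, 0, 0, 0, -1]]

```text
t: 26.12
ee_pos: [518.1, -112.6, 200.9]
orientation: [1.884, 1.447, -0.986]
ft_force: [0.2, 0.2, 0.1]
width: 87.9
```

```bash
python3 - <<'E'
from k import *
st();im=ctrl.get_image("top")[:,:,::-1]
cv2.imwrite("pics/top_y4.png",cv2.resize(im[80:230,260:410],None,fx=4,fy=4,interpolation=cv2.INTER_CUBIC))
M=cur();g=M[:3,3]+163*M[:3,2]
path([(g,-105,-35),(g-140*M[:3,2],-105,-35)],[10])
E
```

```text
t 26.12 tcp [ 518.1 -112.6  200.9] grasp [ 483.2 -241.7  107.7] F [0.2 0.2 0.1] w 87.9 q [-0.043  0.725  1.9   -1.069  1.15   1.012]
max dq/row [0.106 0.012 0.015 0.076 0.036 0.041]
margin [2.77 1.37 0.68 0.24 1.04 1.49]
end [ 0.23  0.65  1.8  -0.83  1.37  0.96]
max [0.0004 0.0003 0.014  0.107  0.1258 0.1066]
[[-0.0004, -0.0003, -0.0140, -0.11, 0.13, 0.11, 1], [0.0000, 0.0000, -0.0140, 0.00, 0.00, 0.00, 1], [0.0000, 0.0000, -0.0140, 0.00, 0.00, 0.00, 1], [0.0000, 0.0000, -0.0140, 0.00, 0.00, 0.00, 1], [0.0000, 0.0000, -0.0140, 0.00, 0.00, 0.00, 1], [0.0000, 0.0000, -0.0140, 0.00, 0.00, 0.00, 1], [0.0000, 0.0000, -0.0140, 0.00, 0.00, 0.00, 1], [0.0000, 0.0000, -0.0140, 0.00, 0.00, 0.00, 1], [0.0000, 0.0000, -0.0140, 0.00, 0.00, 0.00, 1], [0.0000, 0.0000, -0.0140, 0.00, 0.00, 0.00, 1]]
```

View pics/top_y4.png

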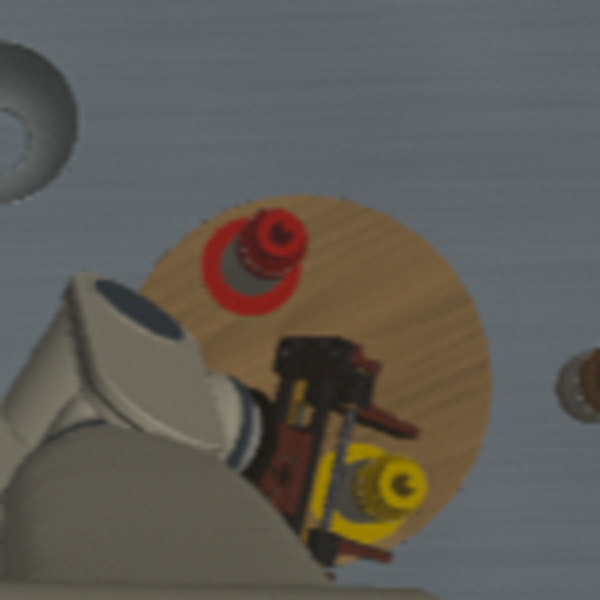

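Call:
jog_arm:
  steps:
    - [[0, 0, -0.004, 0, 0, 0, -1], [0, 0, -0.01, 0, 0, 0, -1], [0, 0, -0.014, 0, 0, 0, -1], [0, 0, -0.014, 0, 0, 0, -1], [0, 0, -0.014, 0, 0, 0, -1], [0, 0, -0.014, 0, 0, 0, -1], [0, 0, -0.014, 0, 0, 0, -1], [0, 0, -0.014, 0, 0, 0, -1], [0, 0, -0.014, 0, 0, 0, -1], [0, 0, -0.014, 0, 0, 0, -1], [-0.01, 0, -0.014, 0, 0, 0, -1], [-0.01, 0, -0.014, 0, 0, 0, -1], [-0.01, 0, -0.014, 0, 0, 0, -1], [0, 0, 0, 0, 0, 0, -1], [0, 0, 0, 0, 0, 0, -1]]

```text
t: 27.42
ee_pos: [550.0, 4.4, 322.3]
orientation: [1.885, 1.447, -0.983]
ft_force: [-0.2, 0.2, -0.4]
width: 88.3
```

```bash
python3 - <<'E'
from k import *
st();im=ctrl.get_image("top")[:,:,::-1]
cv2.imwrite("pics/top_end.png",cv2.resize(im[70:240,100:440],None,fx=2.3,fy=2.3,interpolation=cv2.INTER_CUBIC))
im=ctrl.get_image("scene")[:,:,::-1]
cv2.imwrite("pics/sc_end.png",cv2.resize(im[100:280,150:390],None,fx=3,fy=3,interpolation=cv2.INTER_CUBIC))
E
```

```text
t 27.42 tcp [550.    4.4 322.3] grasp [ 515.3 -124.6  229. ] F [-0.2  0.2 -0.4] w 88.3 q [ 0.161  0.554  1.797 -0.86   1.407  0.852]
```

View pics/top_end.png

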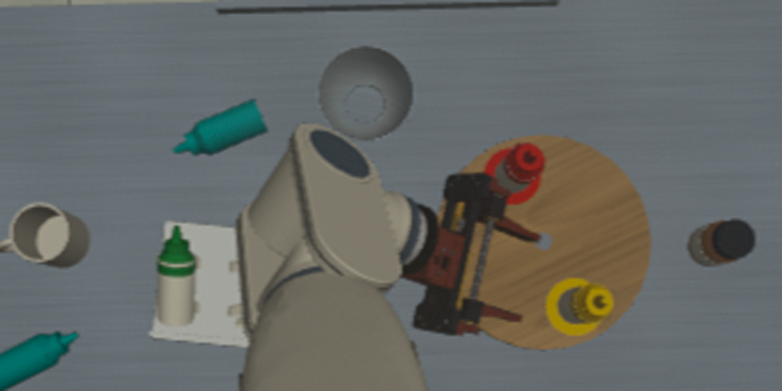

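View pics/sc_end.png

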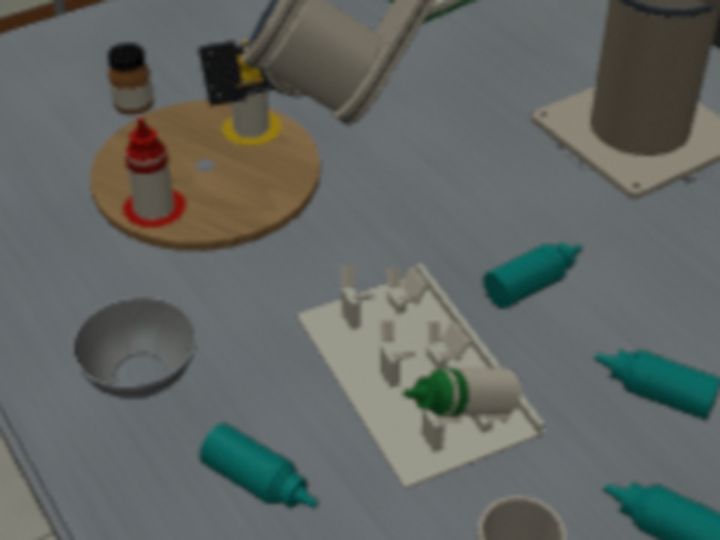

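```bash
python3 - <<'E'
from workcell import ctrl
print(ctrl.close_job())
E
```

```text
the job is handed in; nothing more can be done
None
```

I stood the red-banded bottle, then the yellow-banded one, upright on the lazy susan, each on the pad of its own colour, and handed the job in at about 27.5 s.

- **Lowering and release:** I measured the disc's top at about 56 mm from the images and confirmed it by touch. I lowered each bottle in steps of 0.5 mm or less at the end, until the wrist force rose by about 4 N for red and 6.5 N for yellow, then opened the gripper slowly and backed away.
- **Last checks:** The final pictures from both cameras show both bottles standing with the pad colour visible around their bases, though the gripper partly hides the yellow bottle in the scene view. The green bottle is still in its lane, and the bowl, jar, mug and turquoise look-alikes appear undisturbed. The gripper is open, the wrist force is close to zero, and the arm is clear of everything.
- **Disc rotation:** The yellow pad moved less than 0.1 pixel during the red placement. I judged the yellow placement by eye only, and saw no turn.
- **Disagreements:** The networks missed some points and offered turquoise look-alikes for both bottles. I took the bottle and pad positions from colour and shape in the pictures instead. Nothing else failed or disagreed.

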